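# Turn tap-hole covers stub up through the half-turn chute

### The arm

A 6-joint arm with a two-finger parallel gripper is mounted at the origin on the work surface. World frame = base frame: x ahead of the robot, y to its left, z up, the work surface at z = 0. Lengths are in m, angles in rad, forces in N, time in s.
With the tool pointing down it reaches from about 0.3 to 0.775 m from the base axis. Payload 14.6 kg.
Tool frame: the origin (TCP) lies at the very end of the fingers, on their centre line; the grasp point (between the pads) lies 19 mm behind it; z points along the fingers, x is the direction in which the jaws open and shut, and the axes are right-handed (so a half turn about z gives the same grasp; the last joint's range is limited). The gripper opens to 94 mm and grips with 3 to 60 N. Pads are 16 mm wide; open, the fingers measure 119 mm over their backs; the gripper's body (75 mm by 177 mm) begins 78 mm behind the grasp point.
Start: joints at [1.105, 0.3, 1.521, -0, 1.321, -0.067], TCP at [0.214, 0.507, 0.205] pointing down, gripper open.
Joint ranges: [-3.03, 3.03], [-0.79, 2.21], [0.23, 2.52], [-1.04, 4.18], [0, 3.07], [-2.55, 2.55]. Speed limits (rad/s): [2.22, 2.22, 2.57, 3.14, 3.14, 3.14].

### API

Orientations are given as [roll, pitch, yaw] about the fixed x, y, z axes, in that order (R = Rz(yaw) Ry(pitch) Rx(roll)).
In Python, from station import ctrl gives the robot as it stands.
- The arm moves only by the shell command python3 -m inch 'ROWS' [FORCE]. ROWS is JSON, one flat list of numbers, 7 for each row, row after row: the shift along the tool's x, y, z in cm, then the turn, a rotation vector about the tool's x, y, z in rad, then the opening, from 0 (shut) to 1 (fully open). In form: [tx, ty, tz, wx, wy, wz, claw, tx, ty, tz, wx, wy, wz, claw, ...]. A call has 1 to 20 rows; each row shifts and turns the commanded pose from where the row before left it, along the tool's axes as they then stand; what a row does not reach is not made up. A row lasts 1/8 s, in which the tool goes at most 62.5 mm and 10.7 degrees, less where a joint would pass 70% of its speed; a pose out of reach is approached as far as the arm can. A call is refused whole if a number of a shift passes 6.25 or a number of a turn 0.188, either way. A call with a gripper value outside its range is refused whole. The fingers move at their own pace and stop on an object; FORCE is the grip in N (left out, the last holds). Time passes only in rows, so rows that do not move let the fingers close. It gives the time, the measured TCP pose, the force and the opening at its end, in the units of the state.
- ctrl.get_obs(): the state, without advancing time (a new reading comes with each control period).
- ctrl.camera(name): name is "scene" or "top" or "wrist"; returns (picture, depth): 384x512x3 uint8, red, green, blue; 384x512 float32, m along the optical axis (not along the pixel's ray), 0 where there is no reading.
- ctrl.camera_params(name): a dict with "vertical_fov" (degrees; the focal length in pixels is half the picture's height over the tangent of half this angle, whatever the lens; pixels are square), "cx", "cy" (the principal point, pixels), "camera_from_world" (4x4, takes a point from world to camera coordinates); the wrist camera has in their place "mount" (4x4, takes a point from camera to tool coordinates, whose origin is the TCP and whose axes are the tool frame's). Camera axes: x right, y down, z forward; pixel columns grow to the right and rows downward; lengths in m; the calibration is good to about 2 mm. A picture is of the moment at which its call begins: read the wrist's pose just before it. camera_params takes no time and is no camera call.
- ctrl.hand_in(): hands the job in, once; it reports no verdict.
Trained networks look in the newest picture that a camera, given by its name, has taken for a name from the list of things; names that differ only in an ending like _2 or _b are one class to them, and where a whole thing is asked for, a point or a joint stands for the part that bears it (a point fixed in the world has none). Each returns a list of dicts, best first, with "score" (0 to 1); they miss things now and then, are a little off and sometimes report something else, mostly with a low value. They report only what shows in the picture. A call takes as long as a camera call.
- ctrl.spot_in(camera, label): "bbox" ([centre column, centre row, width, height] in pixels, round what is visible of it).
- ctrl.place_of(camera, label): "centre" ([column, row] in pixels: a listed point, or the origin of a listed thing).
The state is a dict: "time_s": time; "qpos": joint angles; "joint_vel": joint speeds; "tau": joint torques, N m; "ee_pos": TCP position; "eef_rot": TCP orientation; "force": force on the tool from outside, world axes, zero at the start; "moment": the same for the moment, N m; "grip_width": finger opening in m.
Only numpy, scipy, OpenCV 4.12 (cv2) and the standard library are available. Lean on these libraries where they do the work, as an engineer would, in place of code of your own. Each camera call takes 0.05 s, during which the arm holds its last target. There are 200 camera calls.

### The job

Swing the wire chute round by its hand grip until the collar's set screw faces the flat on the post, then tighten the screw by throwing its clamping lever fully over. Then let every tap-hole cover lying on the counter slide, one at a time and polished face up, down the feed rails at the top of the chute, so that they all come to lie stub up in the closed catch tray, and only then draw the tray out to its stop. Leave the other things on the counter alone.

Things in the scene. Friction and masses are not known exactly. Their poses are not given: they have to be found in the camera images.
- stand: fixed chute stand; origin on the counter under the axis of its upright post (18 mm thick, 280 mm tall, a milled flat on its +x side near the top); z up. The chute must stand 140 mm from the post along -x, over the intake of the grey catch housing (110 mm high there), which runs from there along -y under a clear hood
- collar (a joint): angle (rad) of the collar that carries the chute round the post: 0 when its set screw faces the post's flat and the chute stands over the intake; positive is swung clockwise seen from above, the chute away towards the stand's +y. Stiff (about 0.6 N m), stays where it is left, no stop at 0 (range -0.4 to 1.2)
- chute_grip (a point): centre of the upright black hand grip on the chute's arm, 16 mm thick, standing clear 32 mm above the arm (top 16 mm above this point), 70 mm from the post axis; turns with the collar, its x axis points along the arm towards the post, z up
- lever (a joint): angle (rad) of the clamping lever of the collar's set screw: near 0 it stands upright (loose), at 1.5 it is fully over and level (tight). It turns about the level screw that points at the post, and its knob swings over towards the chute_grip point's +y; resistance about 0.1 N m, stays where it is left
- lever_knob (a point): centre of the black ball knob (20 mm) of the lever. It circles at 58 mm from the screw's axis, which passes 255 mm above the counter; the knob's path lies 47.5 mm from the post axis on the side away from the chute (towards the chute_grip point's +x)
- chute_feed (a point): between the two feed rails on top of the chute, at mid-length, level with their upper edges; turns with the collar; z up. Rails (5 mm wire, 29 mm apart across x, 66 mm long, upper end 27 mm higher) slope 51 degrees down along -y into the guide. A cover let go level, its middle 35 to 55 mm above this point and within 5 mm of it, tips on to them and slides through in 1 s, stub between the rails
- tray (a joint): how far (m) the catch tray is drawn out from under the hood, along the stand's -y: 0 home, 0.10 at its stop. It drags with about 5 N
- tray_floor (a point): middle of the catch tray's inner floor (64 mm along x by 218 mm along y, walls 24 mm high), which slopes down 9 degrees towards its front (-y); moves with the tray; axes parallel to the stand's
- tray_pull (a point): centre of the upright rubber-faced pull lip at the front of the tray: 8 mm thick along y, 44 mm along x, its top 12 mm above this point; 40 mm of free space between the lip and the tray's front wall, where the tray's sheet floor lies 22 mm below this point
- cover0_mid (a point): tap-hole cover (absent in some runs): a polished round disc 42 mm across and 6 mm thick on a brass stub 16 mm across and 6 mm long; this point is the middle of the disc, z points out of the polished face. At the start it lies on the counter on its stub, polished face up
- cover1_mid (a point): tap-hole cover (absent in some runs): a polished round disc 42 mm across and 6 mm thick on a brass stub 16 mm across and 6 mm long; this point is the middle of the disc, z points out of the polished face. At the start it lies on the counter on its stub, polished face up
- cover2_mid (a point): tap-hole cover (absent in some runs): a polished round disc 42 mm across and 6 mm thick on a brass stub 16 mm across and 6 mm long; this point is the middle of the disc, z points out of the polished face. At the start it lies on the counter on its stub, polished face up
- cover3_mid (a point): tap-hole cover (absent in some runs): a polished round disc 42 mm across and 6 mm thick on a brass stub 16 mm across and 6 mm long; this point is the middle of the disc, z points out of the polished face. At the start it lies on the counter on its stub, polished face up
- cover4_mid (a point): tap-hole cover (absent in some runs): a polished round disc 42 mm across and 6 mm thick on a brass stub 16 mm across and 6 mm long; this point is the middle of the disc, z points out of the polished face. At the start it lies on the counter on its stub, polished face up
- cement_tin: leave alone: blue tin, 68 mm across, 95 mm tall; origin under its middle
- stopcock: leave alone: brass stopcock, 76 mm long, 60 mm tall with a red cross handle; origin under its middle
- elbow: leave alone: grey pipe elbow standing on one mouth, 70 mm tall; origin under its middle
- tape_roll: leave alone: white spool of sealing tape lying flat, 52 mm across, 20 mm tall, among the covers; origin under its middle
- calculator: leave alone: black desk calculator, 130 x 85 x 14 mm; origin under its middle
- nut_carton: leave alone: cardboard carton, 90 x 120 x 55 mm; origin under its middle
- padlock: leave alone: brass padlock lying flat, 46 x 40 x 18 mm with a steel shackle; origin under its middle

How it is judged:
On the way, in this order (a step that is already met when the one before it is completed fails the run):
1. the chute is swung round so that the collar's set screw faces the flat (within 0.07 rad) with the lever still loose (value of joint collar between -0.07 and 0.07 rad and value of joint lever below 0.7 rad), for 0.2 s.
2. the lever is thrown fully over with the screw still facing the flat (value of joint collar between -0.07 and 0.07 rad and value of joint lever above 1.3 rad), for 0.2 s.
3. every cover lies stub up and at rest in the tray, which is still home (x of cover0_mid in the frame of tray_floor between -0.036 and 0.036 m and y of cover0_mid in the frame of tray_floor between -0.108 and 0.1 m and z of cover0_mid in the frame of tray_floor between -0.025 and 0.04 m and angle between each of cover0_mid, cover1_mid, cover2_mid, cover3_mid, cover4_mid's own z axis and vertical above 2.4 rad and linear speed of each of cover0, cover1, cover2, cover3, cover4 below 0.03 m/s and x of cover1_mid in the frame of tray_floor between -0.036 and 0.036 m and y of cover1_mid in the frame of tray_floor between -0.108 and 0.1 m and z of cover1_mid in the frame of tray_floor between -0.025 and 0.04 m and x of cover2_mid in the frame of tray_floor between -0.036 and 0.036 m and y of cover2_mid in the frame of tray_floor between -0.108 and 0.1 m and z of cover2_mid in the frame of tray_floor between -0.025 and 0.04 m and x of cover3_mid in the frame of tray_floor between -0.036 and 0.036 m and y of cover3_mid in the frame of tray_floor between -0.108 and 0.1 m and z of cover3_mid in the frame of tray_floor between -0.025 and 0.04 m and x of cover4_mid in the frame of tray_floor between -0.036 and 0.036 m and y of cover4_mid in the frame of tray_floor between -0.108 and 0.1 m and z of cover4_mid in the frame of tray_floor between -0.025 and 0.04 m and value of joint tray below 0.03 m), for 0.3 s.
At the end, for the whole second after the job is handed in: every cover rests in the tray stub up (polished face within 0.74 rad of straight down, middle inside the walls and under 40 mm above the tray's middle); set screw within 0.07 rad of the flat; lever over (1.3 rad or more); tray drawn out 88 mm or more (all of step 2 and x of cover0_mid in the frame of tray_floor between -0.036 and 0.036 m and y of cover0_mid in the frame of tray_floor between -0.108 and 0.1 m and z of cover0_mid in the frame of tray_floor between -0.025 and 0.04 m and angle between each of cover0_mid, cover1_mid, cover2_mid, cover3_mid, cover4_mid's own z axis and vertical above 2.4 rad and linear speed of each of cover0, cover1, cover2, cover3, cover4 below 0.03 m/s and x of cover1_mid in the frame of tray_floor between -0.036 and 0.036 m and y of cover1_mid in the frame of tray_floor between -0.108 and 0.1 m and z of cover1_mid in the frame of tray_floor between -0.025 and 0.04 m and x of cover2_mid in the frame of tray_floor between -0.036 and 0.036 m and y of cover2_mid in the frame of tray_floor between -0.108 and 0.1 m and z of cover2_mid in the frame of tray_floor between -0.025 and 0.04 m and x of cover3_mid in the frame of tray_floor between -0.036 and 0.036 m and y of cover3_mid in the frame of tray_floor between -0.108 and 0.1 m and z of cover3_mid in the frame of tray_floor between -0.025 and 0.04 m and x of cover4_mid in the frame of tray_floor between -0.036 and 0.036 m and y of cover4_mid in the frame of tray_floor between -0.108 and 0.1 m and z of cover4_mid in the frame of tray_floor between -0.025 and 0.04 m and value of joint tray above 0.088 m); the robot touches nothing.
It fails at once if a cover is put into the catch housing before the set screw is tight (value of joint lever below 1.1 rad and ((x of cover0_mid in the frame of tray_floor between -0.036 and 0.036 m and y of cover0_mid in the frame of tray_floor between -0.108 and 0.1 m and z of cover0_mid in the frame of tray_floor below 0.04 m) or (x of cover1_mid in the frame of tray_floor between -0.036 and 0.036 m and y of cover1_mid in the frame of tray_floor between -0.108 and 0.1 m and z of cover1_mid in the frame of tray_floor below 0.04 m) or (x of cover2_mid in the frame of tray_floor between -0.036 and 0.036 m and y of cover2_mid in the frame of tray_floor between -0.108 and 0.1 m and z of cover2_mid in the frame of tray_floor below 0.04 m) or (x of cover3_mid in the frame of tray_floor between -0.036 and 0.036 m and y of cover3_mid in the frame of tray_floor between -0.108 and 0.1 m and z of cover3_mid in the frame of tray_floor below 0.04 m) or (x of cover4_mid in the frame of tray_floor between -0.036 and 0.036 m and y of cover4_mid in the frame of tray_floor between -0.108 and 0.1 m and z of cover4_mid in the frame of tray_floor below 0.04 m))).
It fails at once if the tray is drawn out while a cover is still elsewhere (over 180 mm from the middle of the tray) (value of joint tray above 0.04 m and distance between any of cover0_mid, cover1_mid, cover2_mid, cover3_mid, cover4_mid and tray_floor above 0.18 m).
It fails at once if another thing on the counter is shifted by more than 40 mm or tipped over (distance of any of cement_tin, stopcock, elbow, tape_roll, calculator, nut_carton, padlock from where it was at the start of the episode above 0.04 m or angle between any of cement_tin, stopcock, elbow, tape_roll, calculator, nut_carton, padlock's own z axis and vertical above 0.6 rad).
Of cover0, cover1, cover2, cover3, cover4 only 3 to 5 are there at a start; the rules pass over those that are not, and their reading is None.
At some moment in a run one of cover0, cover1, cover2, cover3, cover4 may be knocked a few centimetres aside while the robot is not near it.
It also fails if it takes over 208 s, if anything falls off the work surface, if the arm or the gripper's body presses on something with over 40 N, if the wrist force passes 120 N, or if a joint passes its speed limit or range.

## Working session

There is one attempt and no reset: what is moved stays moved. The work goes in short steps, Python scripts to look and compute and a shell command to move; the robot and the scene stay as the last step left them, time stands still between calls to the robot, and variables do not carry over. Pictures are saved under pics/ and viewed, about 12 in all and at most 16, crops included, and the job is handed in when it is done.

```bash
mkdir -p pics; ls; cat > h.py <<'E'
import numpy as np, cv2
from scipy.spatial.transform import Rotation as R
from station import ctrl
def pose():
    o=ctrl.get_obs(); T=np.eye(4); T[:3,:3]=R.from_euler('xyz',o['eef_rot']).as_matrix(); T[:3,3]=o['ee_pos']; return T
def shot(cam,name=None):
    T=pose(); im,d=ctrl.camera(cam); p=ctrl.camera_params(cam)
    W=T@np.array(p['mount']) if 'mount' in p else np.linalg.inv(np.array(p['camera_from_world']))
    f=192/np.tan(np.radians(p['vertical_fov'])/2)
    if name: cv2.imwrite('pics/'+name+'.png',im[:,:,::-1])
    return dict(im=im,d=d,W=W,f=f,cx=p['cx'],cy=p['cy'])
def ray(s,u,v):
    r=s['W'][:3,:3]@np.array([(u-s['cx'])/s['f'],(v-s['cy'])/s['f'],1]); return s['W'][:3,3],r
def atz(s,u,v,z):
    c,r=ray(s,u,v); return c+r*(z-c[2])/r[2]
def dep(s,u,v):
    c,r=ray(s,u,v); u,v=int(round(u)),int(round(v)); w=s['d'][max(v-1,0):v+2,max(u-1,0):u+2]; w=w[w>0]
    return c+r*np.median(w) if len(w) else None
def totool(target):  # shift in cm in tool axes to bring TCP to target
    T=pose(); return np.round(100*T[:3,:3].T@(np.array(target)-T[:3,3]),2)
E
python3 - <<'E'
from h import *
np.set_printoptions(precision=3,suppress=True)
for c in ['scene','top']:
    s=shot(c,c+'0'); print(c,s['W'][:3,3],s['f'])
    for l in ['stand','chute_grip','lever_knob','chute_feed','tray_floor','tray_pull','cover0_mid','tape_roll','cement_tin','stopcock','elbow','calculator','nut_carton','padlock']:
        for q in ctrl.place_of(c,l)[:6]:
            if q['score']>.3: print(l,round(q['score'],2),np.round(q['centre'],0),dep(s,*q['centre']))
o=ctrl.get_obs();print(o['time_s'],pose())
E
```

```text
pics
scene [1.403 0.465 1.096] 415.93498915684137
stand 0.95 [256. 254.] [0.677 0.075 0.024]
chute_grip 0.9 [277. 186.] [0.611 0.112 0.287]
lever_knob 0.54 [236. 191.] [0.71  0.037 0.317]
chute_feed 0.9 [305. 181.] [0.557 0.177 0.286]
tray_floor 0.56 [234. 190.] [ 0.483 -0.114  0.062]
tray_pull 0.63 [207. 191.] [ 0.508 -0.216  0.035]
cover0_mid 0.45 [372. 245.] [0.459 0.394 0.01 ]
tape_roll 0.62 [341. 250.] [0.531 0.312 0.02 ]
cement_tin 0.69 [177. 246.] [ 0.767 -0.166  0.033]
stopcock 0.62 [350. 263.] [0.565 0.352 0.012]
stopcock 0.48 [160. 220.] [ 0.692 -0.294  0.018]
elbow 0.9 [323. 286.] [0.702 0.311 0.043]
elbow 0.71 [347. 234.] [0.447 0.306 0.008]
calculator 0.59 [196. 157.] [ 0.34  -0.379  0.014]
calculator 0.4 [372. 243.] [0.451 0.392 0.01 ]
calculator 0.31 [207. 192.] [ 0.507 -0.214  0.033]
nut_carton 0.76 [359. 299.] [0.705 0.42  0.055]
nut_carton 0.64 [177. 247.] [ 0.769 -0.165  0.026]
nut_carton 0.49 [194. 160.] [ 0.356 -0.374  0.014]
padlock 0.68 [195. 161.] [ 0.363 -0.367  0.017]
padlock 0.38 [277. 198.] [0.489 0.059 0.106]
top [0.473 0.023 1.193] 364.8164731257513
stan
[... 373 characters left out ...]
3]
tape_roll 0.7 [173. 199.] [0.507 0.294 0.02 ]
cement_tin 0.87 [321. 129.] [ 0.724 -0.167  0.094]
stopcock 0.77 [362. 150.] [ 0.67  -0.308  0.041]
elbow 0.74 [172. 144.] [0.679 0.293 0.063]
elbow 0.63 [334. 209.] [ 0.484 -0.218  0.047]
elbow 0.49 [159. 179.] [0.572 0.345 0.012]
calculator 0.95 [381. 255.] [ 0.338 -0.375  0.015]
calculator 0.57 [176. 199.] [0.509 0.286 0.019]
calculator 0.35 [158. 182.] [0.563 0.347 0.012]
nut_carton 0.76 [140. 148.] [0.667 0.396 0.053]
nut_carton 0.41 [322. 130.] [ 0.722 -0.172  0.095]
padlock 0.54 [259. 238.] [0.388 0.016 0.017]
1.5 [[ 0.388  0.922  0.     0.214]
 [ 0.922 -0.388  0.     0.507]
 [ 0.     0.    -1.     0.205]
 [ 0.     0.     0.     1.   ]]
```

```bash
python3 -c "
import cv2
a=cv2.imread('pics/top0.png')[90:300,110:430]; b=cv2.imread('pics/scene0.png')[120:330,120:440]
cv2.imwrite('pics/v1.png',cv2.resize(a,None,fx=2.5,fy=2.5,interpolation=2));cv2.imwrite('pics/v2.png',cv2.resize(b,None,fx=2.5,fy=2.5,interpolation=2))"
```

```text
(no output)
```

View pics/v1.png

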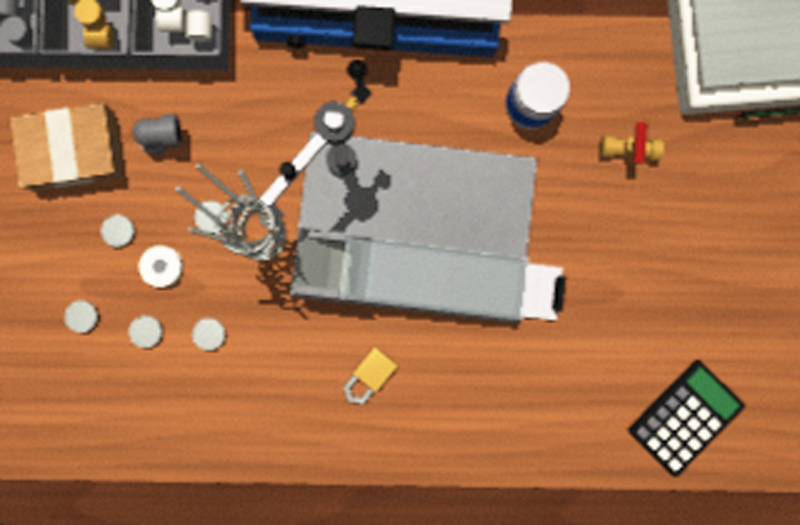

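View pics/v2.png

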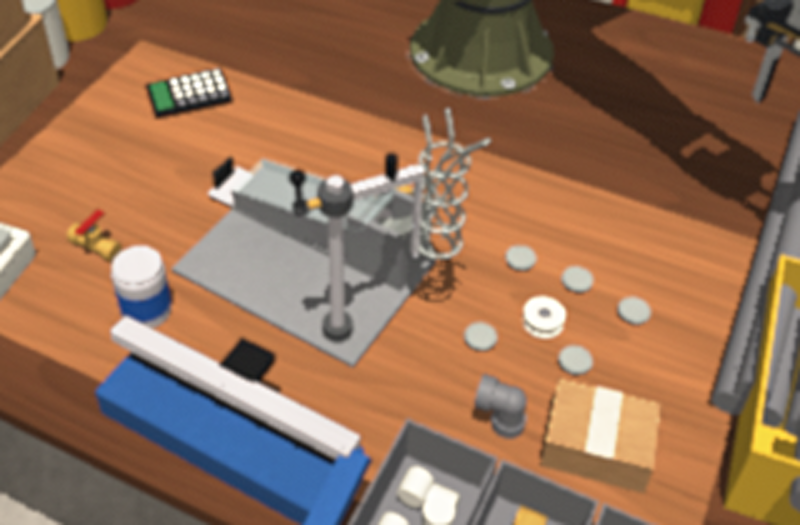

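```bash
python3 - <<'E'
from h import *
np.set_printoptions(precision=3,suppress=True)
s=shot('top');c=shot('scene')
P=lambda u,v:(110+u/2.5,90+v/2.5)
for u,v in [(210,217),(118,231),(82,317),(146,331),(208,334)]: print('cov',atz(s,*P(u,v),.012),dep(s,*P(u,v)))
print('post top',dep(s,*P(334,118)),atz(s,*P(334,118),.285))
print('post base',atz(s,247,156,0),atz(c,256,254,0), 'grip scene',dep(c,277,186),atz(c,277,186,.29))
for u,v in [(352,140),(535,157),(526,258)]: print('plate',atz(s,*P(u,v),0.004))
# depth cloud
vv,uu=np.mgrid[0:384,0:512]
def cloud(s):
    r=np.stack([(uu-s['cx'])/s['f'],(vv-s['cy'])/s['f'],np.ones(uu.shape)],-1)*s['d'][...,None]
    return r@s['W'][:3,:3].T+s['W'][:3,3]
for n,k in (('top',s),('scene',c)):
    p=cloud(k).reshape(-1,3); p=p[k['d'].ravel()>0]
    box=lambda x0,x1,y0,y1,z0,z1:p[(p[:,0]>x0)&(p[:,0]<x1)&(p[:,1]>y0)&(p[:,1]<y1)&(p[:,2]>z0)&(p[:,2]<z1)]
    print(n); 
    h=box(.35,.75,-.3,.15,.06,.125); r=cv2.minAreaRect((h[:,:2]*1000).astype(np.float32)); print('housing',r,cv2.boxPoints(r))
    h=box(.35,.85,-.3,.35,.2,.6); 
    for lo in np.arange(.2,.36,.02):
        q=h[(h[:,2]>=lo)&(h[:,2]<lo+.02)]; print(lo,len(q),q.min(0) if len(q) else '',q.max(0) if len(q) else '')
    q=box(.4,.6,-.3,-.17,.02,.08);print('lip',len(q),q[np.argsort(-q[:,2])[:12]])
E
```

```text
cov [0.581 0.231 0.012] [0.556 0.182 0.29 ]
cov [0.561 0.35  0.012] [0.561 0.35  0.011]
cov [0.449 0.393 0.012] [0.449 0.393 0.012]
cov [0.432 0.31  0.012] [0.432 0.31  0.011]
cov [0.43  0.23  0.012] [0.43  0.23  0.012]
post top [0.659 0.06  0.278] [0.658 0.06  0.285]
post base [0.654 0.06  0.   ] [0.659 0.066 0.   ] grip scene [0.612 0.113 0.286] [0.616 0.114 0.29 ]
plate [0.686 0.047 0.004]
plate [ 0.667 -0.193  0.004]
plate [ 0.534 -0.182  0.004]
top
housing ((618.553466796875, -30.989013671875), (345.021728515625, 297.31439208984375), 84.13294982910156) [[ 453.041 -187.4  ]
 [ 748.798 -217.792]
 [ 784.066  125.422]
 [ 488.309  155.814]]
0.2 82 [0.522 0.124 0.201] [0.582 0.181 0.22 ]
0.22 29 [0.53  0.124 0.22 ] [0.577 0.169 0.239]
0.24 139 [0.522 0.027 0.24 ] [0.696 0.175 0.26 ]
0.26 480 [0.522 0.027 0.26 ] [0.697 0.182 0.28 ]
0.27999999999999997 125 [0.528 0.035 0.28 ] [0.696 0.197 0.3  ]
0.29999999999999993 98 [0.522 0.032 0.301] [0.709 0.201 0.32 ]
0.31999999999999995 40 [0.571 0.034 0.32 ] [0.705 0.209 0.335]
0.33999999999999997 0  
lip 64 [[ 0.513 -0.172  0.054]
 [ 0.52  -0.1
[... 455 characters left out ...]
 119 [0.523 0.056 0.2  ] [0.671 0.183 0.22 ]
0.22 83 [0.526 0.057 0.22 ] [0.672 0.182 0.24 ]
0.24 217 [0.528 0.028 0.24 ] [0.702 0.174 0.26 ]
0.26 371 [0.522 0.027 0.26 ] [0.705 0.182 0.28 ]
0.27999999999999997 103 [0.528 0.035 0.28 ] [0.704 0.191 0.3  ]
0.29999999999999993 69 [0.523 0.032 0.3  ] [0.714 0.202 0.32 ]
0.31999999999999995 22 [0.579 0.035 0.32 ] [0.71  0.209 0.336]
0.33999999999999997 0  
lip 79 [[ 0.515 -0.17   0.056]
 [ 0.507 -0.171  0.054]
 [ 0.495 -0.17   0.054]
 [ 0.53  -0.174  0.053]
 [ 0.508 -0.213  0.052]
 [ 0.499 -0.172  0.052]
 [ 0.523 -0.174  0.051]
 [ 0.516 -0.174  0.051]
 [ 0.496 -0.217  0.05 ]
 [ 0.498 -0.211  0.049]
 [ 0.475 -0.213  0.049]
 [ 0.526 -0.173  0.049]]
```

```bash
python3 -m inch '[0,0,-5,0,0,0,1, 0,0,-5,0,0,0,1, 0,0,-5,0,0,0,0.6, 0,0,-4.5,0,0,0,0.6, -2.1,5.2,0,0,0,0,0.6, -2.1,5.2,0,0,0,0,0.6, -2.1,5.2,0,0,0,0,0.6, -2.1,5.2,0,0,0,0,0.6, -2.1,5.2,0,0,0,0,0.6, -2.1,5.2,0,0,0,0,0.6, -2.1,5.2,0,0,0,0,0.6, -2.1,5.2,0,0,0,0,0.6, -2.1,5.2,0,0,0,0,0.6, -2.1,5.2,0,0,0,0,0.6, 0,0,0,0,0,0.14,0.6, 0,0,0,0,0,0.14,0.6, 0,0,0,0,0,0.14,0.6, 0,0,0,0,0,0,0.6, 0,0,0,0,0,0,0.6]' 20
python3 - <<'E'
from h import *
np.set_printoptions(precision=3,suppress=True)
s=shot('wrist','w1');print(s['W'],s['f'])
for l,z in [('chute_grip',.285),('lever_knob',.313),('chute_feed',.29)]:
    for q in ctrl.place_of('wrist',l)[:3]: print(l,q['score'],q['centre'],dep(s,*q['centre']),atz(s,*q['centre'],z))
print(pose(), ctrl.get_obs()['qpos'],ctrl.get_obs()['force'])
E
```

```text
time_s: 3.98
ee_pos: [0.6112, 0.1114, 0.4004]
eef_rot: [-3.142, 0.0, 0.755]
force: [0.6, -0.4, -0.3]
grip_width: 0.0568
[[ 0.728  0.665  0.169  0.562]
 [ 0.686 -0.706 -0.179  0.163]
 [ 0.     0.246 -0.969  0.58 ]
 [ 0.     0.     0.     1.   ]] 334.8943969332259
chute_grip 0.8 [249.9, 179.6] [0.604 0.114 0.293] [0.605 0.112 0.285]
lever_knob 0.56 [115.6, 98.8] [0.393 0.015 0.018] [0.482 0.093 0.313]
chute_feed 0.79 [281.7, 102.3] [0.594 0.197 0.001] [0.578 0.18  0.29 ]
chute_feed 0.73 [221.3, 10.5] [0.43  0.23  0.013] [0.494 0.197 0.29 ]
[[ 0.73   0.684  0.     0.611]
 [ 0.684 -0.73   0.     0.111]
 [ 0.     0.    -1.     0.4  ]
 [ 0.     0.     0.     1.   ]] [ 0.121  0.426  0.911 -0.     1.804 -0.632] [-0.106 -0.9   -0.541]
```

View pics/w1.png

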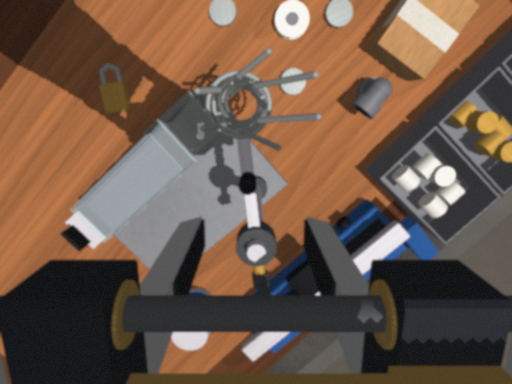

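```bash
python3 -m inch '[-0.2,-0.5,4,0,0,0,0.6, 0,0,4,0,0,0,0.6, 0,0,3,0,0,0,0.6, 0,0,1.6,0,0,0,0.6, 0,0,0,0,0,0,0.1, 0,0,0,0,0,0,0, 0,0,0,0,0,0,0, 0,0,0,0,0,0,0, 0,0,0,0,0,0,0, 0,0,0,0,0,0,0]' 15
python3 - <<'E'
from h import *
np.set_printoptions(precision=3,suppress=True)
s=shot('wrist','w2')
for q in ctrl.place_of('wrist','chute_grip')[:1]: print(q['score'],q['centre'],dep(s,*q['centre']))
s=shot('scene','s2');
for l in ['chute_grip','chute_feed','lever_knob']:
    for q in ctrl.place_of('scene',l)[:1]: print(l,q['score'],q['centre'],dep(s,*q['centre']))
print(pose()[:3,3])
E
```

```text
time_s: 5.42
ee_pos: [0.6058, 0.113, 0.2749]
eef_rot: [-3.142, 0.002, 0.752]
force: [-7.3, -5.2, 1.9]
grip_width: 0.0157
0.93 [253.2, 241.0] [0.603 0.115 0.294]
chute_grip 0.68 [348.3, 261.9] [0.56  0.347 0.011]
chute_feed 0.57 [302.4, 179.2] [0.537 0.16  0.271]
lever_knob 0.47 [235.5, 188.5] [ 0.475 -0.112  0.065]
[0.606 0.113 0.275]
```

```bash
python3 -m inch '[-0.59,0.025,0,0,0,-0.084,0, -0.59,0.025,0,0,0,-0.084,0, -0.59,0.025,0,0,0,-0.084,0, -0.59,0.025,0,0,0,-0.084,0, -0.59,0.025,0,0,0,-0.084,0, -0.59,0.025,0,0,0,-0.084,0, -0.59,0.025,0,0,0,-0.084,0, -0.59,0.025,0,0,0,-0.084,0, 0,0,0,0,0,0,0, 0,0,0,0,0,0,0]'
python3 - <<'E'
from h import *
np.set_printoptions(precision=3,suppress=True)
print(pose()); s=shot('top','t3')
vv,uu=np.mgrid[0:384,0:512]
def cloud(s):
    r=np.stack([(uu-s['cx'])/s['f'],(vv-s['cy'])/s['f'],np.ones(uu.shape)],-1)*s['d'][...,None]
    return r@s['W'][:3,:3].T+s['W'][:3,3]
b=shot('wrist','w3')
cv2.imwrite('pics/v3.png',np.hstack([cv2.resize(s['im'][90:300,150:430],(560,420)),b['im'][:384:1,:][:384,130:370].repeat(1,0)[:384]] if 0 else [cv2.resize(s['im'][110:250,180:350],(510,420)),cv2.resize(b['im'][0:384,100:400],(290,420))])[:,:,::-1])
for l in ['chute_grip','chute_feed']:
    for q in ctrl.place_of('wrist',l)[:2]: print(l,q['score'],q['centre'],dep(b,*q['centre']),atz(b,*q['centre'],.28))
E
```

```text
time_s: 6.98
ee_pos: [0.5856, 0.0732, 0.2749]
eef_rot: [3.139, -0.001, 1.424]
force: [6.5, 4.2, -1.4]
grip_width: 0.0159
[[ 0.146  0.989  0.003  0.586]
 [ 0.989 -0.146  0.001  0.073]
 [ 0.001  0.002 -1.     0.275]
 [ 0.     0.     0.     1.   ]]
chute_grip 0.98 [251.8, 241.3] [0.582 0.072 0.294] [0.588 0.072 0.28 ]
```

View pics/v3.png

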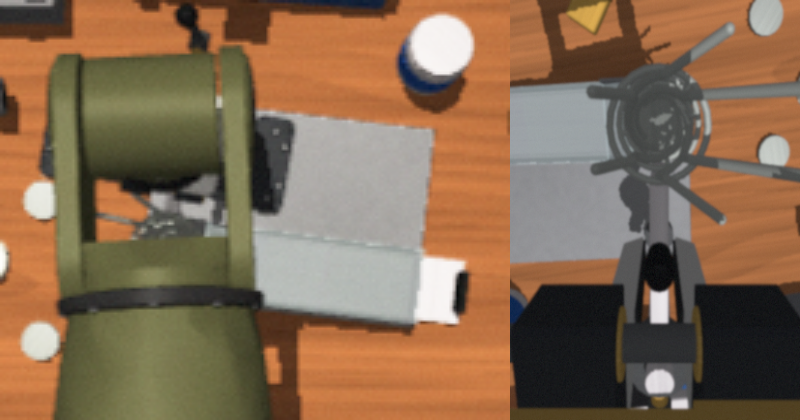

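```bash
python3 -m inch '[-0.33,0.01,0,0,0,-0.047,0, 0,0,0,0,0,0,0, 0,0,0,0,0,0,0.2, 0,0,0,0,0,0,0.5, 0,0,0,0,0,0,0.5, 0,0,-4,0,0,0,0.5, 0,0,-4,0,0,0,0.5, 0,0,-4,0,0,0,0.5, 0,6,-4,0,0,0,0.5, 0,0,0,0,0,0,0.5, 0,0,0,0,0,0,0.5]'
python3 - <<'E'
from h import *
np.set_printoptions(precision=3,suppress=True)
print(pose()); b=shot('wrist','w4')
cv2.imwrite('pics/v4.png',cv2.resize(b['im'],(800,600))[:,:,::-1])
for l,z in [('chute_grip',.285),('chute_feed',.29),('lever_knob',.313),('stand',0)]:
    for q in ctrl.place_of('wrist',l)[:2]: print(l,q['score'],q['centre'],dep(b,*q['centre']),atz(b,*q['centre'],z))
E
```

```text
time_s: 8.55
ee_pos: [0.6244, 0.0656, 0.4204]
eef_rot: [-3.14, 0.0, 1.471]
force: [0.3, -0.2, -0.5]
grip_width: 0.0469
[[ 0.1    0.995 -0.002  0.624]
 [ 0.995 -0.1   -0.     0.066]
 [-0.    -0.002 -1.     0.42 ]
 [ 0.     0.     0.     1.   ]]
chute_grip 0.79 [256.9, 141.7] [0.586 0.072 0.294] [0.587 0.072 0.285]
chute_feed 0.81 [298.2, 65.0] [0.496 0.153 0.001] [0.524 0.114 0.29 ]
chute_feed 0.48 [130.4, 218.6] [ 0.721 -0.156  0.057] [ 0.649 -0.058  0.29 ]
lever_knob 0.62 [264.8, 275.9] [0.706 0.067 0.323] [0.711 0.067 0.313]
lever_knob 0.2 [345.3, 17.2] [0.433 0.232 0.013] [0.494 0.15  0.313]
stand 0.76 [257.4, 164.5] [0.613 0.07  0.262] [0.659 0.068 0.   ]
```

View pics/v4.png

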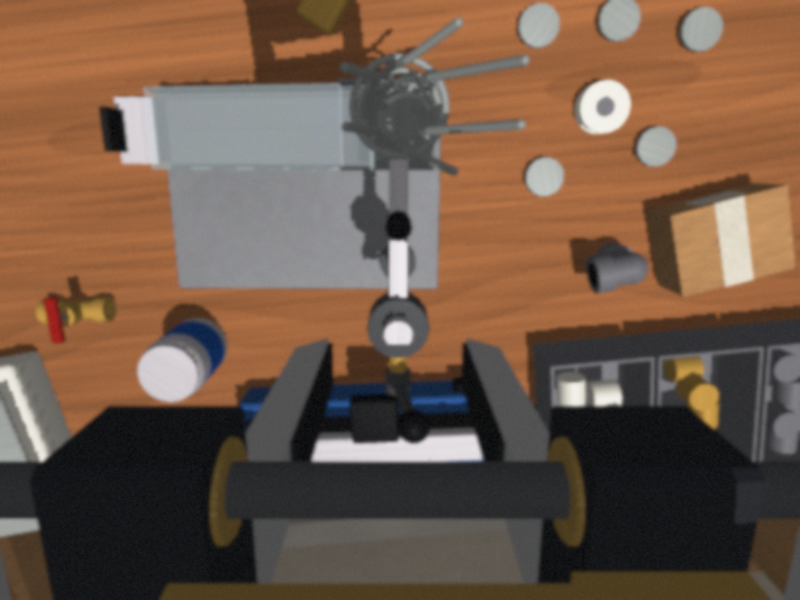

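```bash
python3 -m inch '[0,0,0,0,0,0.1745,0.5, 0,0,0,0,0,0.1745,0.5, 0,0,0,0,0,0.1745,0.5, 0,0,0,0,0,0.1745,0.5, 0,0,0,0,0,0.1745,0.5, 0,0,0,0,0,0.1745,0.5, 0,0,0,0,0,0.1745,0.5, 0,0,0,0,0,0.1745,0.5, 0,0,0,0,0,0.1745,0.5, 4,0,0,0,0,0,0.5, 4.1,-0.9,0,0,0,0,0.5, 0,0,0,0,0,0,0.5, 0,0,0,0,0,0,0.5]' 6
python3 - <<'E'
from h import *
np.set_printoptions(precision=3,suppress=True)
T=pose();print(T,ctrl.get_obs()['qpos']); b=shot('wrist','w5')
for q in ctrl.place_of('wrist','lever_knob')[:2]: print(q['score'],q['centre'],dep(b,*q['centre']),atz(b,*q['centre'],.313))
s=shot('top')
vv,uu=np.mgrid[0:384,0:512]
for s in (s,shot('scene')):
    r=np.stack([(uu-s['cx'])/s['f'],(vv-s['cy'])/s['f'],np.ones(uu.shape)],-1)*s['d'][...,None]
    p=(r@s['W'][:3,:3].T+s['W'][:3,3])[s['d']>0]
    for x0,x1 in [(.72,.75),(.75,.8),(.8,.85)]:
        q=p[(p[:,0]>x0)&(p[:,0]<x1)&(p[:,1]>-.1)&(p[:,1]<.25)&(p[:,2]<.35)]; print(x0,len(q),np.percentile(q[:,2],[50,90,99.]) if len(q) else 0)
cv2.imwrite('pics/v5.png',b['im'][:,:,::-1])
E
```

```text
time_s: 10.42
ee_pos: [0.6993, 0.0657, 0.4226]
eef_rot: [3.142, 0.0, -0.099]
force: [-0.4, 0.1, 0.7]
grip_width: 0.0471
[[ 0.995 -0.099 -0.     0.699]
 [-0.099 -0.995 -0.     0.066]
 [-0.     0.    -1.     0.423]
 [ 0.     0.     0.     1.   ]] [ 0.042  0.717  0.417 -0.     2.008  0.141]
0.8 [267.3, 186.3] [0.71  0.067 0.322] [0.711 0.065 0.313]
0.72 244 [0.    0.003 0.006]
0.75 412 [0.    0.004 0.074]
0.8 930 [0.055 0.106 0.109]
0.72 1093 [-0.001  0.003  0.005]
0.75 1403 [-0.     0.053  0.108]
0.8 1462 [0.058 0.107 0.109]
```

View pics/v5.png

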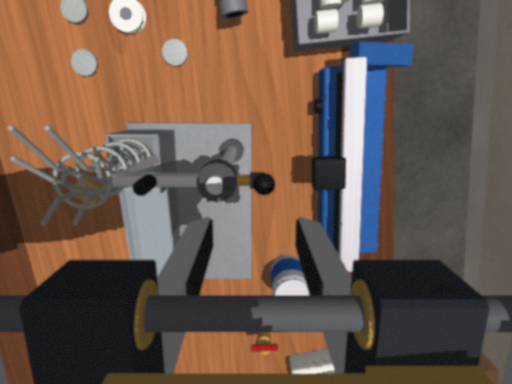

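```bash
python3 -m inch '[0.8,-0.05,0,0,0,0,0.5, 0,0,4,0,0,0,0.5, 0,0,4,0,0,0,0.5, 0,0,2.5,0,0,0,0.5, 0,0,1.7,0,0,0,0.5, 0,0,0,0,0,0,0.3, 0,0,0,0,0,0,0.1, 0,0,0,0,0,0,0, 0,0,0,0,0,0,0, 0,0,0,0,0,0,0]' 6
python3 - <<'E'
from h import *
np.set_printoptions(precision=3,suppress=True)
b=shot('wrist','w6');print(pose()[:3,3]);cv2.imwrite('pics/v6.png',b['im'][100:384,100:400,::-1])
for q in ctrl.place_of('wrist','lever_knob')[:2]: print(q['score'],q['centre'],dep(b,*q['centre']),atz(b,*q['centre'],.313))
E
```

```text
time_s: 11.88
ee_pos: [0.7081, 0.0654, 0.3015]
eef_rot: [-3.141, -0.002, -0.099]
force: [0.3, -1.3, 7.1]
grip_width: 0.0197
[0.708 0.065 0.301]
0.8 [259.5, 240.3] [0.711 0.068 0.321] [0.71  0.065 0.313]
```

View pics/v6.png

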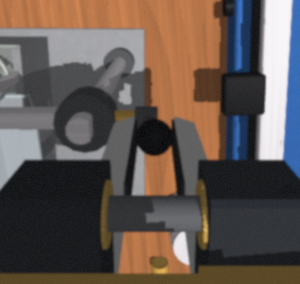

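```bash
python3 -m inch '[0,-0.96,0.21,0,0,0,0, 0,-0.91,0.37,0,0,0,0, 0,-0.84,0.52,0,0,0,0, 0,-0.74,0.65,0,0,0,0, 0,-0.61,0.77,0,0,0,0, 0,-0.48,0.86,0,0,0,0, 0,-0.33,0.93,0,0,0,0, 0,-0.17,1.03,0,0,0,0, 0,0,0.2,0,0,0,0, 0,0,0,0,0,0,0, 0,0,0,0,0,0,0]' 12
python3 - <<'E'
from h import *
np.set_printoptions(precision=3,suppress=True)
b=shot('wrist','w7')
for q in ctrl.place_of('wrist','lever_knob')[:2]: print(q['score'],q['centre'],dep(b,*q['centre']),atz(b,*q['centre'],.255))
E
```

```text
time_s: 13.35
ee_pos: [0.7131, 0.116, 0.2444]
eef_rot: [-3.141, -0.0, -0.099]
force: [5.7, 1.6, 1.5]
grip_width: 0.0188
0.59 [257.0, 245.4] [0.714 0.118 0.269] [0.714 0.112 0.255]
0.41 [28.4, 358.4] [0.595 0.075 0.283] [0.571 0.053 0.255]
```

```bash
python3 -m inch '[0,0,0,0,0,0,0.3, 0,0,0,0,0,0,0.5, 0,0,0,0,0,0,0.5, 0,0,-4,0,0,0,0.5, 0,0,-5,0,0,0,0.5, 0,0,-5,0,0,0,0.5, 0,0,-5,0,0,0,0.5, -5,3,0,0,0,0,0.5, -5,3,0,0,0,0,0.5, -2,3,0,0,0,0,0.5, 0,0,0,0,0,0,0.5, 0,0,0,0,0,0,0.5]'
python3 - <<'E'
from h import *
np.set_printoptions(precision=3,suppress=True)
T=pose();print(T[:3,3]); b=shot('wrist','w8')
for l,z in [('chute_grip',.285),('chute_feed',.29),('lever_knob',.255)]:
    for q in ctrl.place_of('wrist',l)[:2]: print(l,q['score'],q['centre'],dep(b,*q['centre']),atz(b,*q['centre'],z))
cv2.imwrite('pics/v8.png',cv2.resize(b['im'],(800,600))[:,:,::-1])
E
```

```text
time_s: 14.95
ee_pos: [0.6211, 0.0543, 0.4356]
eef_rot: [-3.141, -0.003, -0.099]
force: [-0.6, 0.2, -0.2]
grip_width: 0.0468
[0.621 0.054 0.436]
chute_grip 0.79 [224.0, 163.2] [0.594 0.073 0.295] [0.593 0.071 0.285]
chute_feed 0.68 [141.3, 134.1] [0.421 0.093 0.002] [0.518 0.108 0.29 ]
chute_feed 0.23 [324.1, 258.7] [0.65  0.061 0.49 ] [ 0.686 -0.04   0.29 ]
lever_knob 0.83 [338.4, 106.3] [0.712 0.114 0.269] [0.716 0.114 0.255]
```

View pics/v8.png

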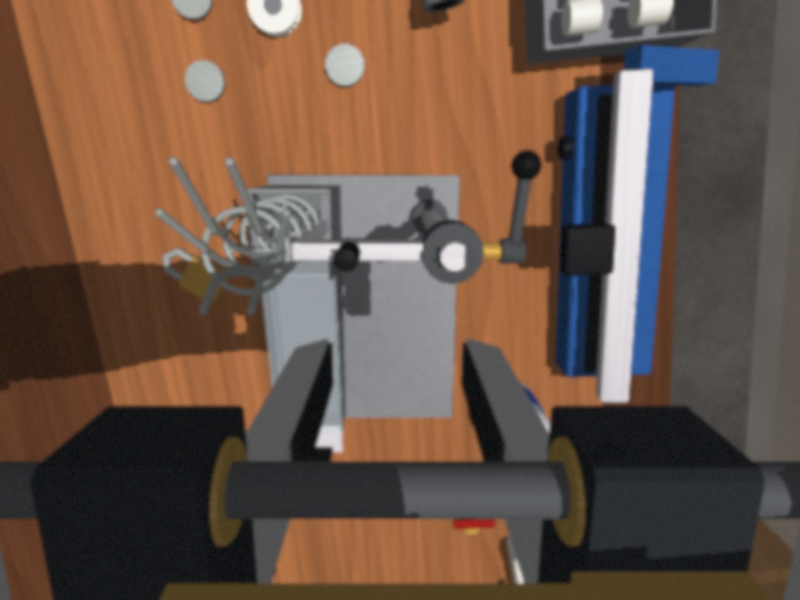

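```bash
python3 -m inch '[-5,1.7,0,0,0,0,0.5, -5,1.7,0,0,0,0,0.5, 0,0,0,0,0,0,0.7, 0,0,0,0,0,0,0.7]'
python3 - <<'E'
from h import *
np.set_printoptions(precision=3,suppress=True)
T=pose();print(T[:3,3]); b=shot('wrist','w9')
for l,z in [('chute_grip',.285),('chute_feed',.309)]:
    for q in ctrl.place_of('wrist',l)[:2]: print(l,q['score'],q['centre'],dep(b,*q['centre']),atz(b,*q['centre'],z))
cv2.imwrite('pics/v9.png',cv2.resize(b['im'],(800,600))[:,:,::-1])
vv,uu=np.mgrid[0:384,0:512]
r=np.stack([(uu-b['cx'])/b['f'],(vv-b['cy'])/b['f'],np.ones(uu.shape)],-1)*b['d'][...,None]
p=(r@b['W'][:3,:3].T+b['W'][:3,3])[b['d']>0]
a=-.103; S=np.array([[np.cos(a),-np.sin(a)],[np.sin(a),np.cos(a)]])
p[:,:2]=(p[:,:2]-[.657,.062])@S
for lo in np.arange(.26,.345,.01):
    q=p[(p[:,2]>=lo)&(p[:,2]<lo+.01)&(abs(p[:,0]+.14)<.06)&(abs(p[:,1])<.12)]
    if len(q)==0: continue
    print(round(lo,2),len(q)); 
    h,xe,ye=np.histogram2d(q[:,0],q[:,1],bins=[np.arange(-.2,-.079,.01),np.arange(-.06,.1,.01)])
    if lo>=.285: print(h.astype(int))
E
```

```text
time_s: 15.65
ee_pos: [0.5186, 0.0304, 0.4353]
eef_rot: [-3.141, -0.004, -0.099]
force: [0.2, -0.2, 0.3]
grip_width: 0.0633
[0.519 0.03  0.435]
chute_grip 0.8 [322.9, 128.7] [0.588 0.072 0.295] [0.59  0.071 0.285]
chute_feed 0.6 [250.5, 89.8] [0.523 0.126 0.001] [0.524 0.113 0.309]
chute_feed 0.59 [183.0, 158.7] [0.391 0.019 0.018] [0.456 0.059 0.309]
0.26 953
0.27 107
0.28 216
0.29 286
[[ 0  0  0  0  0  0  0  0  0  0  0  0  0  0  0]
 [ 0  0  0  0  0  0  0  0  0  0  0  0  0  0  0]
 [ 0  0  0  0  0  0  0  8 21  0  0  0  0  0  0]
 [ 0  0  0  0  0  0  0 15 13  0  0  0  0  0  0]
 [ 0  0  0  0 35  0  0  0 41  8  0  0  0  0  0]
 [ 0  0  0  0  0  0  0  0  0  0  0  0  0  0  0]
 [ 0  0  0  0  0  0  0  0  0  0  0  0  0  0  0]
 [ 0  0  0  1 38  0  0  0 40  7  0  0  0  0  0]
 [ 0  0  0  0  0  0  0  0  0  0  0  0  0  0  0]
 [ 0  0  0  0  0  0  0 18 41  0  0  0  0  0  0]
 [ 0  0  0  0  0  0  0  0  0  0  0  0  0  0  0]
 [ 0  0  0  0  0  0  0  0  0  0  0  0  0  0  0]]
0.3 294
[[ 0  0  0  0  0  0  0  0  0  0  0  0  0  0  0]
 [ 0  0  0  0  0  0  0  0  0  0  0  0  0  0  0]
 [ 0  0  0  0  0  0  0  0 36 
[... 1509 characters left out ...]
0  0  0  0  0  0]
 [ 0  0  0  0  0  0  0  0  0  0  0  0  0  0  0]
 [ 0  0  0  0  0  0  0  0  0  0  0  0  0  0  0]]
0.33 114
[[ 0  0  0  0  0  0  0  0  0  0  0  0  0  0  0]
 [ 0  0  0  0  0  0  0  0  0  0  0  0  0  0  0]
 [ 0  0  0  0  0  0  0  0  0  0  0  0  0  0  0]
 [ 0  0  0  0  0  0  0  0  0  0  0  0  0  0  0]
 [ 0  0  0  0  0  0  0  0  0  0  0 42 14  0  0]
 [ 0  0  0  0  0  0  0  0  0  0  0  0  0  0  0]
 [ 0  0  0  0  0  0  0  0  0  0  0  0  0  0  0]
 [ 0  0  0  0  0  0  0  0  0  0  0 43 15  0  0]
 [ 0  0  0  0  0  0  0  0  0  0  0  0  0  0  0]
 [ 0  0  0  0  0  0  0  0  0  0  0  0  0  0  0]
 [ 0  0  0  0  0  0  0  0  0  0  0  0  0  0  0]
 [ 0  0  0  0  0  0  0  0  0  0  0  0  0  0  0]]
```

View pics/v9.png

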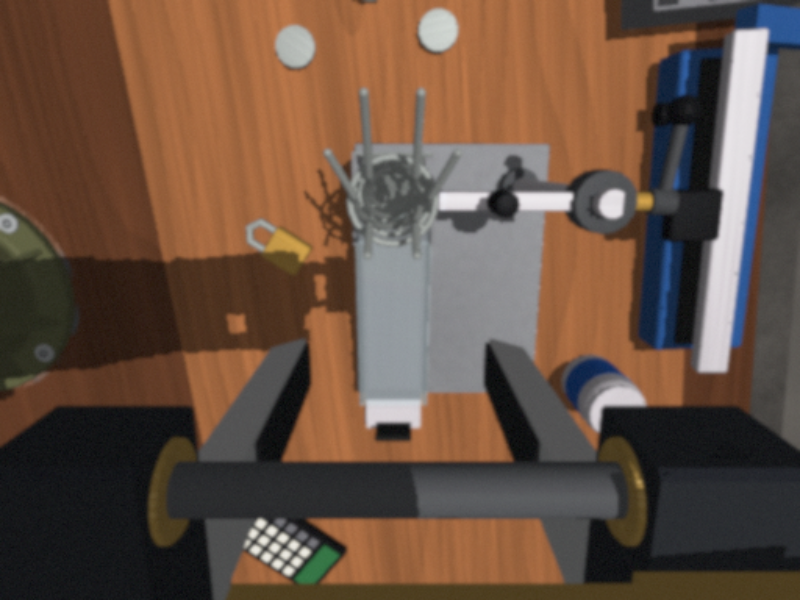

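```bash
cat >> h.py <<'E'
def cloud(b):
    vv,uu=np.mgrid[0:384,0:512]
    r=np.stack([(uu-b['cx'])/b['f'],(vv-b['cy'])/b['f'],np.ones(uu.shape)],-1)*b['d'][...,None]
    return r@b['W'][:3,:3].T+b['W'][:3,3]
a=-.103; S=np.array([[np.cos(a),-np.sin(a)],[np.sin(a),np.cos(a)]]); P0=np.array([.657,.062])
def covers(b,zl=(.008,.016)):
    c=cloud(b); z=c[...,2]; m=((z>zl[0])&(z<zl[1])&(b['d']>0)&(c[...,1]>.12)).astype(np.uint8)
    n,l,st,_=cv2.connectedComponentsWithStats(cv2.morphologyEx(m,cv2.MORPH_OPEN,np.ones((3,3),np.uint8)))
    out=[]
    for i in range(1,n):
        q=c[l==i]; 
        if len(q)<20: continue
        (x,y),r=cv2.minEnclosingCircle((q[:,:2]*1000).astype(np.float32)); sp=np.ptp(q[:,:2],axis=0)
        if .025<sp.max()<.06: out.append((np.round(np.median(q[:,:2],0),4),np.round(sp,3),len(q)))
    return out
E
python3 - <<'E'
from h import *
np.set_printoptions(precision=4,suppress=True)
b=shot('wrist'); c=cloud(b).reshape(-1,3); p=c.copy(); p[:,:2]=(p[:,:2]-P0)@S
for x0,x1 in [(-.165,-.145),(-.135,-.115)]:
    q=p[(p[:,0]>x0)&(p[:,0]<x1)&(p[:,1]>.015)&(p[:,2]>.285)&(p[:,2]<.345)]
    k=np.polyfit(q[:,1],q[:,2],1); print(q[:,0].mean(),np.polyfit(q[:,1],q[:,0],1),k,(.310-k[1])/k[0],q.max(0),len(q))
    print(np.percentile(q[:,2],[1,50,99]))
print(covers(b))
for n in ('top','scene'): print(n,covers(shot(n)))
E
```

```text
-0.1523229352955547 [-0.0006 -0.1523] [1.2078 0.2625] 0.039342303700099994 [-0.15   0.062  0.336] 315
[0.2858 0.3147 0.3351]
-0.12356678312022688 [ 0.0004 -0.1236] [1.2088 0.2623] 0.03944873303617712 [-0.121   0.0621  0.3356] 316
[0.2858 0.3148 0.3354]
[(array([0.5825, 0.2325]), array([0.04 , 0.042]), 553), (array([0.43  , 0.2318]), array([0.041, 0.04 ]), 539)]
top [(array([0.5841, 0.2308]), array([0.03 , 0.037]), 81), (array([0.5628, 0.3542]), array([0.036, 0.036]), 101), (array([0.4546, 0.3955]), array([0.036, 0.037]), 88), (array([0.4335, 0.312 ]), array([0.036, 0.041]), 105), (array([0.4344, 0.2305]), array([0.032, 0.036]), 88)]
scene [(array([0.4349, 0.2318]), array([0.039, 0.038]), 64), (array([0.4393, 0.3154]), array([0.032, 0.027]), 49), (array([0.4525, 0.3958]), array([0.036, 0.038]), 72), (array([0.5853, 0.2344]), array([0.038, 0.04 ]), 90), (array([0.5616, 0.3535]), array([0.039, 0.039]), 88)]
```

```bash
python3 -m inch '[1.1,-5.2,0,0,0,0,0.75, 1.1,-5.2,0,0,0,0,0.75, 1.1,-5.2,0,0,0,0,0.75, 1.1,-5.2,0,0,0,0,0.75, 0,0,4.5,0,0,0,0.75, 0,0,4.5,0,0,0,0.75, 0,0,4.5,0,0,0,0.75, 0,0,4.5,0,0,0,0.75, 0,0,4.5,0,0,0,0.75, 0,0,4.5,0,0,0,0.75, 0,0,4.5,0,0,0,0.75, 0,0,4.5,0,0,0,0.75, 0,0,0,0,0,0,0.75, 0,0,0,0,0,0,0.75]' 15
python3 - <<'E'
from h import *
np.set_printoptions(precision=4,suppress=True)
b=shot('wrist','w10'); print(pose()[:3,3],covers(b,(.005,.02)))
for q in ctrl.place_of('wrist','cover0_mid')[:3]: print(q['score'],q['centre'],atz(b,*q['centre'],.012))
print(totool([.5825,.2325,.003]))
E
```

```text
time_s: 17.7
ee_pos: [0.5846, 0.2333, 0.0774]
eef_rot: [-3.14, -0.005, -0.099]
force: [1.2, -0.4, 0.5]
grip_width: 0.0706
[0.5848 0.2333 0.0778] [(array([0.451 , 0.3815]), array([0.032, 0.01 ]), 576), (array([0.5632, 0.3539]), array([0.041, 0.041]), 3196), (array([0.6696, 0.3109]), array([0.025, 0.041]), 757), (array([0.4339, 0.3139]), array([0.042, 0.041]), 2918), (array([0.7791, 0.236 ]), array([0.003, 0.057]), 353), (array([0.5829, 0.2335]), array([0.041, 0.041]), 2251), (array([0.4317, 0.2325]), array([0.042, 0.042]), 2317), (array([0.5003, 0.1221]), array([0.036, 0.005]), 178)]
[-0.27  0.12  7.48]
```

```bash
python3 -m inch '[-0.2,0,3.5,0,0,0,0.75, 0,0,2.5,0,0,0,0.75, 0,0,1.4,0,0,0,0.75, 0,0,0,0,0,0,0.6, 0,0,0,0,0,0,0.3, 0,0,0,0,0,0,0.3, 0,0,0,0,0,0,0.3, 0,0,0,0,0,0,0.3, 0,0,-4,0,0,0,0.3, 0,0,-5,0,0,0,0.3, 0,0,-5,0,0,0,0.3, 0,0,-5,0,0,0,0.3, 0,0,-5,0,0,0,0.3, 0,0,-5,0,0,0,0.3, 0,0,-5,0,0,0,0.3, 0,0,-5,0,0,0,0.3, 0,0,0,0,0,0,0.3, 0,0,0,0,0,0,0.3]' 15
python3 - <<'E'
from h import *
print(pose()[:3,3],totool([.524,.115,.39]),totool([.524,.115,.348]))
E
```

```text
time_s: 20.05
ee_pos: [0.5805, 0.2329, 0.3902]
eef_rot: [-3.141, -0.002, -0.099]
force: [-0.3, -0.1, -1.2]
grip_width: 0.041
[0.58050072 0.23289586 0.39017062] [-4.450e+00  1.229e+01  1.000e-02] [-4.46 12.29  4.21]
```

```bash
python3 -m inch '[-1.5,4.1,0,0,0,0,0.3, -1.5,4.1,0,0,0,0,0.3, -1.45,4.1,0,0,0,0,0.3, 0,0,0,0,0,0,0.3, 0,0,2,0,0,0,0.3, 0,0,1.2,0,0,0,0.3, 0,0,0.8,0,0,0,0.3, 0,0,0,0,0,0,0.3, 0,0,0,0,0,0,0.3]' 15
python3 - <<'E'
from h import *
np.set_printoptions(precision=4,suppress=True)
b=shot('wrist','w11'); print(pose()[:3,3],totool([.524,.115,.348])); cv2.imwrite('pics/v11.png',cv2.resize(b['im'][100:384,60:440],(760,568))[:,:,::-1])
c=cloud(b);z=c[...,2]; q=c[(z>.345)&(z<.37)&(abs(c[...,0]-.524)<.03)&(abs(c[...,1]-.115)<.03)]; print(len(q),q.min(0),q.max(0),np.median(q,0))
E
```

```text
time_s: 21.18
ee_pos: [0.5244, 0.1151, 0.3517]
eef_rot: [-3.141, -0.004, -0.099]
force: [-0.3, -0.8, -0.6]
grip_width: 0.0411
[0.5244 0.1151 0.3517] [-0.04  0.01  0.37]
4898 [0.4941 0.0935 0.351 ] [0.554  0.1354 0.37  ] [0.5235 0.1171 0.3616]
```

View pics/v11.png

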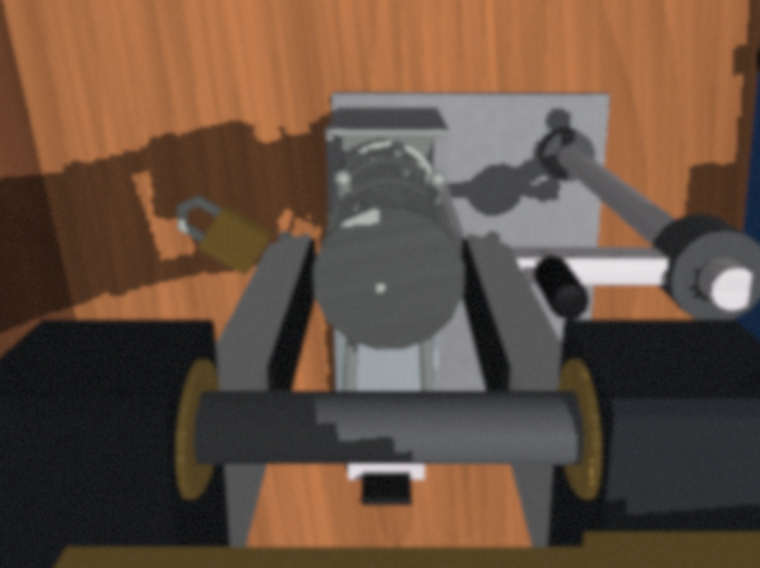

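```bash
python3 -m inch '[0,0,0.4,0,0,0,0.3, 0,0,0,0,0,0,0.3, 0,0,0,0,0,0,0.75, 0,0,0,0,0,0,0.75, 0,0,0,0,0,0,0.75, 0,0,0,0,0,0,0.75, 0,0,-4,0,0,0,0.75, 0,0,-4,0,0,0,0.75, 0,0,0,0,0,0,0.75, 0,0,0,0,0,0,0.75, 0,0,0,0,0,0,0.75, 0,0,0,0,0,0,0.75]' 15
python3 - <<'E'
from h import *
np.set_printoptions(precision=4,suppress=True)
b=shot('wrist','w12'); print(pose()[:3,3],covers(b,(.005,.02))); 
s=shot('scene','s12'); cv2.imwrite('pics/v12.png',np.hstack([cv2.resize(b['im'][50:284,100:360],(400,360)),cv2.resize(s['im'][130:270,180:340],(400,360))])[:,:,::-1])
for n in ('scene','top'):
    shot(n); print([(q['score'],q['centre']) for q in ctrl.place_of(n,'cover0_mid')[:6]])
E
```

```text
time_s: 22.72
ee_pos: [0.5239, 0.115, 0.4266]
eef_rot: [-3.141, -0.002, -0.099]
force: [0.1, 0.9, -0.5]
grip_width: 0.0704
[0.5239 0.115  0.4267] [(array([0.5611, 0.3403]), array([0.035, 0.014]), 161), (array([0.9358, 0.2841]), array([0.004, 0.051]), 150), (array([0.6677, 0.3052]), array([0.009, 0.028]), 83), (array([0.4323, 0.3137]), array([0.04 , 0.041]), 543), (array([0.936 , 0.2352]), array([0.003, 0.027]), 91), (array([0.4303, 0.2317]), array([0.041, 0.04 ]), 499), (array([0.8172, 0.1606]), array([0.004, 0.038]), 81), (array([0.4948, 0.1231]), array([0.032, 0.007]), 66)]
[(0.56, [259.0, 216.9]), (0.55, [346.6, 231.4]), (0.49, [372.8, 244.7])]
[(0.53, [142.2, 218.0])]
```

View pics/v12.png

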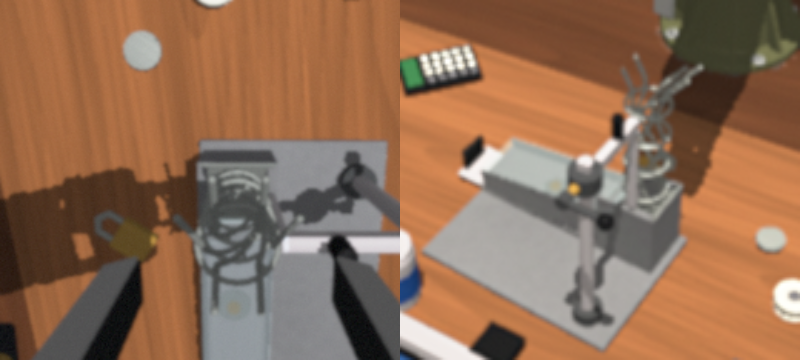

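```bash
python3 -m inch '[-3.45,-3.6,0,0,0,0,0.75, -3.45,-3.6,0,0,0,0,0.75, -3.45,-3.6,0,0,0,0,0.75, 0,0,4.5,0,0,0,0.75, 0,0,4.5,0,0,0,0.75, 0,0,4.5,0,0,0,0.75, 0,0,4.5,0,0,0,0.75, 0,0,4.5,0,0,0,0.75, 0,0,4.5,0,0,0,0.75, 0,0,4.5,0,0,0,0.75, 0,0,4,0,0,0,0.75, 0,0,0,0,0,0,0.75, 0,0,0,0,0,0,0.75]' 15
python3 - <<'E'
from h import *
np.set_printoptions(precision=4,suppress=True)
b=shot('wrist'); print(covers(b,(.005,.02)),totool([.4317,.2325,.003]))
E
```

```text
time_s: 24.65
ee_pos: [0.4337, 0.2332, 0.0736]
eef_rot: [-3.14, -0.005, -0.099]
force: [-1.2, -0.2, 0.3]
grip_width: 0.0707
[(array([0.5605, 0.3477]), array([0.042, 0.028]), 2299), (array([0.4323, 0.314 ]), array([0.041, 0.041]), 2900), (array([0.4302, 0.2325]), array([0.041, 0.042]), 2319)] [-0.25  0.12  7.08]
```

```bash
python3 -m inch '[-0.35,0.05,3.5,0,0,0,0.75, 0,0,2.2,0,0,0,0.75, 0,0,1.35,0,0,0,0.75, 0,0,0,0,0,0,0.6, 0,0,0,0,0,0,0.3, 0,0,0,0,0,0,0.3, 0,0,0,0,0,0,0.3, 0,0,0,0,0,0,0.3, 0,0,-4,0,0,0,0.3, 0,0,-5,0,0,0,0.3, 0,0,-5,0,0,0,0.3, 0,0,-5,0,0,0,0.3, 0,0,-5,0,0,0,0.3, 0,0,-5,0,0,0,0.3, 0,0,-5,0,0,0,0.3, 0,0,-5,0,0,0,0.3, 0,0,0,0,0,0,0.3, 0,0,0,0,0,0,0.3]' 15
python3 -c "
from h import *
print(totool([.524,.115,.39]))"
```

```text
time_s: 26.95
ee_pos: [0.4281, 0.2325, 0.3904]
eef_rot: [-3.141, -0.002, -0.099]
force: [-0.4, 0.4, -0.4]
grip_width: 0.0413
[10.71 10.74  0.06]
```

```bash
python3 -m inch '[3.6,3.6,0,0,0,0,0.3, 3.6,3.6,0,0,0,0,0.3, 3.5,3.55,0,0,0,0,0.3, 0,0,0,0,0,0,0.3, 0,0,2,0,0,0,0.3, 0,0,1.2,0,0,0,0.3, 0,0,0.9,0,0,0,0.3, 0,0,0,0,0,0,0.3, 0,0,0,0,0,0,0.3]' 15
python3 - <<'E'
from h import *
np.set_printoptions(precision=4,suppress=True)
b=shot('wrist'); print(totool([.524,.115,.348]))
c=cloud(b);z=c[...,2]; q=c[(z>.345)&(z<.37)&(abs(c[...,0]-.524)<.018)&(abs(c[...,1]-.115)<.03)]; print(len(q),q.min(0),q.max(0),np.median(q,0))
E
```

```text
time_s: 28.08
ee_pos: [0.5243, 0.1152, 0.3513]
eef_rot: [-3.14, -0.004, -0.099]
force: [-0.2, -0.1, -0.1]
grip_width: 0.0415
[-0.03  0.01  0.33]
4114 [0.506  0.093  0.3555] [0.542  0.1346 0.364 ] [0.5237 0.1152 0.3613]
```

```bash
python3 -m inch '[0,0,0.35,0,0,0,0.3, 0,0,0,0,0,0,0.3, 0,0,0,0,0,0,0.75, 0,0,0,0,0,0,0.75, 0,0,0,0,0,0,0.75, 0,0,0,0,0,0,0.75, 0,0,-4,0,0,0,0.75, 0,0,-4,0,0,0,0.75, 0,0,0,0,0,0,0.75, 0,0,0,0,0,0,0.75, 0,0,0,0,0,0,0.75, 0,0,0,0,0,0,0.75]' 15
python3 - <<'E'
from h import *
np.set_printoptions(precision=4,suppress=True)
b=shot('wrist','w13'); print(pose()[:3,3],covers(b,(.005,.02)))
def brass(b):
    hsv=cv2.cvtColor(b['im'],cv2.COLOR_RGB2HSV); c=cloud(b); l=(c[...,:2]-P0)@S
    m=((hsv[...,0]>8)&(hsv[...,0]<32)&(hsv[...,1]>60)&(abs(l[...,0]+.14)<.04)&(l[...,1]<.04)&(l[...,1]>-.26)&(c[...,2]>.02)&(c[...,2]<.3)).astype(np.uint8)
    n,la,st,ce=cv2.connectedComponentsWithStats(m)
    return [(st[i,4],np.round(np.median(l[la==i],0),3),np.round(np.median(c[la==i][:,2]),3)) for i in range(1,n) if st[i,4]>5]
print('wr',brass(b)); s=shot('scene','s13'); print('sc',brass(s)); t=shot('top','t13');print('top',brass(t))
E
```

```text
time_s: 29.62
ee_pos: [0.5239, 0.115, 0.4266]
eef_rot: [-3.141, -0.002, -0.099]
force: [0.1, -0.1, -0.3]
grip_width: 0.0703
[0.5239 0.1149 0.4267] [(array([0.5608, 0.3402]), array([0.032, 0.014]), 155), (array([0.9357, 0.2877]), array([0.004, 0.042]), 130), (array([0.4326, 0.3135]), array([0.041, 0.041]), 553), (array([0.9358, 0.2352]), array([0.003, 0.027]), 87), (array([0.817, 0.159]), array([0.006, 0.047]), 110), (array([0.4948, 0.1232]), array([0.032, 0.007]), 66)]
wr [(np.int32(7), array([-0.177, -0.005]), np.float64(0.11)), (np.int32(9), array([-0.177, -0.019]), np.float64(0.11)), (np.int32(11), array([-0.171,  0.019]), np.float64(0.294))]
sc [(np.int32(7), array([-0.124, -0.023]), np.float64(0.264)), (np.int32(13), array([-0.146, -0.015]), np.float64(0.253)), (np.int32(6), array([-0.144,  0.023]), np.float64(0.201)), (np.int32(18), array([-0.173,  0.036]), np.float64(0.059))]
top []
```

```bash
python3 -c "
import cv2,numpy as np
a=cv2.imread('pics/w13.png')[130:284,130:330];b=cv2.imread('pics/s13.png')[160:240,190:290]
cv2.imwrite('pics/v13.png',np.hstack([cv2.resize(a,(400,320),interpolation=2),cv2.resize(b,(400,320),interpolation=2)]))"
```

```text
(no output)
```

View pics/v13.png

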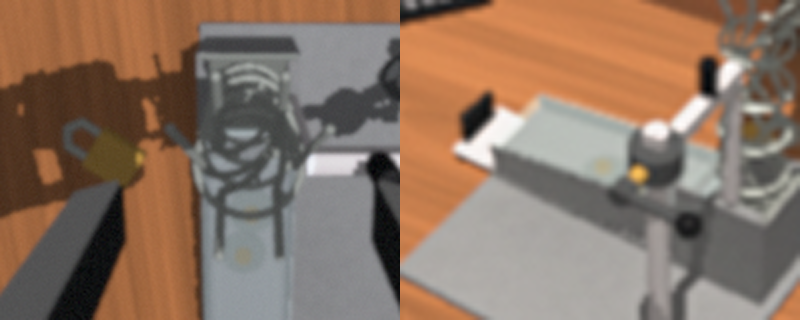

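```bash
python3 - <<'E'
from h import *
np.set_printoptions(precision=3,suppress=True)
s=shot('scene');b=shot('wrist')
L=lambda p:((p[:2]-P0)@S,p[2])
print(L(atz(s,190+203/4,160+165/4,.05)),L(atz(s,242,202,.05)),L(atz(b,130+243/2,130+257*154/320,.05)),L(atz(b,130+250/2,130+213*154/320,.06)),dep(s,240.7,201))
for n,k in(('s',s),('w',b)):
  c=cloud(k).reshape(-1,3); c[:,:2]=(c[:,:2]-P0)@S
  for y in np.arange(-.32,.08,.02):
    q=c[(abs(c[:,0]+.14)<.025)&(abs(c[:,1]-y)<.01)&(c[:,2]<.15)]
    if len(q): print(n,round(y,2),np.percentile(q[:,2],[5,50,95]))
E
```

```text
(array([-0.132, -0.147]), np.float64(0.050000000000000044)) (array([-0.131, -0.141]), np.float64(0.050000000000000044)) (array([-0.141, -0.152]), np.float64(0.050000000000000044)) (array([-0.135, -0.107]), np.float64(0.05999999999999994)) [ 0.525 -0.062  0.068]
s -0.32 [-0.003  0.001  0.005]
s -0.3 [0.009 0.033 0.05 ]
s -0.28 [0.011 0.015 0.045]
s -0.26 [0.013 0.016 0.047]
s -0.24 [0.05  0.054 0.057]
s -0.22 [0.053 0.057 0.06 ]
s -0.2 [0.056 0.06  0.062]
s -0.18 [0.06  0.064 0.067]
s -0.16 [0.062 0.066 0.07 ]
s -0.14 [0.065 0.069 0.072]
s -0.12 [0.069 0.072 0.074]
s -0.08 [0.076 0.081 0.081]
s -0.06 [0.078 0.081 0.084]
s -0.04 [0.084 0.088 0.092]
s -0.02 [0.058 0.109 0.128]
s 0.0 [0.07  0.115 0.147]
s 0.02 [0.089 0.113 0.136]
s 0.04 [0.004 0.046 0.111]
s 0.06 [-0.003  0.001  0.004]
w -0.24 [0.054 0.054 0.055]
w -0.22 [0.055 0.057 0.059]
w -0.2 [0.058 0.06  0.062]
w -0.18 [0.061 0.063 0.065]
w -0.16 [0.064 0.067 0.069]
w -0.14 [0.068 0.069 0.072]
w -0.12 [0.07  0.072 0.075]
w -0.1 [0.073 0.075 0.077]
w -0.08 [0.076 0.078 0.08 ]
w -0.06 [0.08  0.082 0.084]
w -0.04 [0.053 0.087 0.095]
w -0.02 [0.055 0.109 0.141]
w 0.0 [0.066 0.069 0.124]
w 0.02 [0.093 0.108 0.127]
w 0.04 [0.001 0.052 0.112]
w 0.06 [-0.001  0.001  0.003]
```

```bash
python3 -m inch '[-3.7,-4.75,0,0,0,0,0.75, -3.7,-4.75,0,0,0,0,0.75, -3.65,-4.75,0,0,0,0,0.75, 0,-4.75,0,0,0,0,0.75, 0,0,4.5,0,0,0,0.75, 0,0,4.5,0,0,0,0.75, 0,0,4.5,0,0,0,0.75, 0,0,4.5,0,0,0,0.75, 0,0,4.5,0,0,0,0.75, 0,0,4.5,0,0,0,0.75, 0,0,4.5,0,0,0,0.75, 0,0,4,0,0,0,0.75, 0,0,0,0,0,0,0.75, 0,0,0,0,0,0,0.75]' 15
python3 - <<'E'
from h import *
np.set_printoptions(precision=4,suppress=True)
b=shot('wrist'); print(covers(b,(.005,.02)),totool([.4315,.314,.003]))
E
```

```text
time_s: 31.62
ee_pos: [0.4349, 0.3156, 0.0737]
eef_rot: [-3.14, -0.005, -0.1]
force: [-0.3, -0.3, 1.2]
grip_width: 0.0706
[(array([0.4505, 0.3983]), array([0.041, 0.041]), 2918), (array([0.5299, 0.3603]), array([0.042, 0.041]), 2747), (array([0.4324, 0.3147]), array([0.041, 0.041]), 2321)] [-0.37  0.23  7.1 ]
```

```bash
python3 -m inch '[-0.3,0.15,3.5,0,0,0,0.75, 0,0,2.2,0,0,0,0.75, 0,0,1.35,0,0,0,0.75, 0,0,0,0,0,0,0.6, 0,0,0,0,0,0,0.3, 0,0,0,0,0,0,0.3, 0,0,0,0,0,0,0.3, 0,0,0,0,0,0,0.3, 0,0,-4,0,0,0,0.3, 0,0,-5,0,0,0,0.3, 0,0,-5,0,0,0,0.3, 0,0,-5,0,0,0,0.3, 0,0,-5,0,0,0,0.3, 0,0,-5,0,0,0,0.3, 0,0,-5,0,0,0,0.3, 0,0,-5,0,0,0,0.3, 0,0,0,0,0,0,0.3, 0,0,0,0,0,0,0.3]' 15
python3 -c "
from h import *
print(totool([.524,.115,.39]))"
```

```text
time_s: 33.92
ee_pos: [0.4297, 0.3137, 0.3904]
eef_rot: [3.142, -0.002, -0.1]
force: [0.6, 0.5, -1.3]
grip_width: 0.0409
[11.36 18.83  0.06]
```

```bash
python3 -m inch '[2.85,4.7,0,0,0,0,0.3, 2.85,4.7,0,0,0,0,0.3, 2.85,4.7,0,0,0,0,0.3, 2.8,4.7,0,0,0,0,0.3, 0,0,0,0,0,0,0.3, 0,0,2,0,0,0,0.3, 0,0,1.2,0,0,0,0.3, 0,0,0.9,0,0,0,0.3, 0,0,0,0,0,0,0.3, 0,0,0,0,0,0,0.3]' 15
python3 - <<'E'
from h import *
np.set_printoptions(precision=4,suppress=True)
b=shot('wrist'); print(totool([.524,.115,.348]))
c=cloud(b);z=c[...,2]; q=c[(z>.345)&(z<.37)&(abs(c[...,0]-.524)<.018)&(abs(c[...,1]-.115)<.03)]; print(len(q),q.min(0),q.max(0),np.median(q,0))
E
```

```text
time_s: 35.17
ee_pos: [0.5244, 0.1157, 0.3512]
eef_rot: [-3.141, -0.004, -0.099]
force: [0.1, -0.2, 0.3]
grip_width: 0.0411
[-0.03  0.07  0.33]
4124 [0.506  0.0942 0.3548] [0.542  0.1361 0.3637] [0.5238 0.1165 0.3612]
```

```bash
python3 -m inch '[0,0.1,0.35,0,0,0,0.3, 0,0,0,0,0,0,0.3, 0,0,0,0,0,0,0.75, 0,0,0,0,0,0,0.75, 0,0,0,0,0,0,0.75, 0,0,0,0,0,0,0.75, 0,0,-4,0,0,0,0.75, 0,0,-4,0,0,0,0.75, 0,0,0,0,0,0,0.75, 0,0,0,0,0,0,0.75, 0,0,0,0,0,0,0.75, 0,0,0,0,0,0,0.75]' 15
python3 - <<'E'
from h import *
np.set_printoptions(precision=4,suppress=True)
a=shot('wrist','w14')['im'][130:284,130:330];b=shot('scene','s14')['im'][160:240,190:290]
cv2.imwrite('pics/v14.png',np.hstack([cv2.resize(a,(400,320),interpolation=2),cv2.resize(b,(400,320),interpolation=2)])[:,:,::-1])
E
```

```text
time_s: 36.72
ee_pos: [0.5239, 0.1144, 0.4266]
eef_rot: [-3.141, -0.002, -0.1]
force: [0.6, 1.2, 1.0]
grip_width: 0.0704
```

View pics/v14.png

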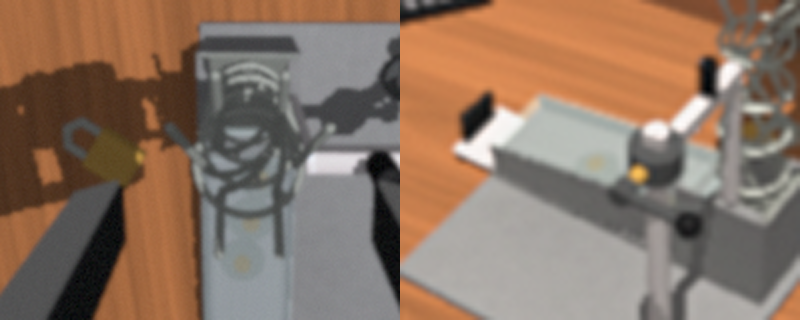

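```bash
python3 -m inch '[-0.4,-4.9,0,0,0,0,0.75, -0.4,-4.9,0,0,0,0,0.75, -0.35,-4.9,0,0,0,0,0.75, -0.35,-4.9,0,0,0,0,0.75, -0.35,-4.9,0,0,0,0,0.75, 0,0,4.5,0,0,0,0.75, 0,0,4.5,0,0,0,0.75, 0,0,4.5,0,0,0,0.75, 0,0,4.5,0,0,0,0.75, 0,0,4.5,0,0,0,0.75, 0,0,4.5,0,0,0,0.75, 0,0,4.5,0,0,0,0.75, 0,0,4,0,0,0,0.75, 0,0,0,0,0,0,0.75, 0,0,0,0,0,0,0.75]' 15
python3 - <<'E'
from h import *
np.set_printoptions(precision=4,suppress=True)
b=shot('wrist'); print(covers(b,(.005,.02)),totool([.53,.3603,.003]))
E
```

```text
time_s: 38.7
ee_pos: [0.5318, 0.3607, 0.0743]
eef_rot: [-3.139, -0.005, -0.099]
force: [-0.2, 0.6, 0.5]
grip_width: 0.0703
[(array([0.4514, 0.3986]), array([0.042, 0.041]), 2567), (array([0.5308, 0.3606]), array([0.041, 0.041]), 2314), (array([0.6719, 0.3234]), array([0.037, 0.032]), 904)] [-0.23  0.09  7.16]
```

```bash
python3 -m inch '[-0.15,0.05,3.5,0,0,0,0.75, 0,0,2.25,0,0,0,0.75, 0,0,1.4,0,0,0,0.75, 0,0,0,0,0,0,0.6, 0,0,0,0,0,0,0.3, 0,0,0,0,0,0,0.3, 0,0,0,0,0,0,0.3, 0,0,0,0,0,0,0.3, 0,0,-4,0,0,0,0.3, 0,0,-5,0,0,0,0.3, 0,0,-5,0,0,0,0.3, 0,0,-5,0,0,0,0.3, 0,0,-5,0,0,0,0.3, 0,0,-5,0,0,0,0.3, 0,0,-5,0,0,0,0.3, 0,0,-5,0,0,0,0.3, 0,0,0,0,0,0,0.3, 0,0,0,0,0,0,0.3]' 15
python3 -c "
from h import *
print(totool([.524,.115,.39]))"
```

```text
time_s: 41.0
ee_pos: [0.5284, 0.3597, 0.3894]
eef_rot: [3.141, -0.002, -0.099]
force: [0.2, -0.2, -1.4]
grip_width: 0.0415
[ 1.99 24.39 -0.05]
```

```bash
python3 -m inch '[0.4,4.9,0,0,0,0,0.3, 0.4,4.9,0,0,0,0,0.3, 0.4,4.9,0,0,0,0,0.3, 0.4,4.9,0,0,0,0,0.3, 0.35,4.8,0,0,0,0,0.3, 0,0,0,0,0,0,0.3, 0,0,2,0,0,0,0.3, 0,0,1.2,0,0,0,0.3, 0,0,0.9,0,0,0,0.3, 0,0,0,0,0,0,0.3, 0,0,0,0,0,0,0.3]' 15
python3 - <<'E'
from h import *
np.set_printoptions(precision=4,suppress=True)
b=shot('wrist'); print(totool([.524,.115,.348]))
c=cloud(b);z=c[...,2]; q=c[(z>.345)&(z<.37)&(abs(c[...,0]-.524)<.018)&(abs(c[...,1]-.115)<.03)]; print(len(q),q.min(0),q.max(0),np.median(q,0))
E
```

```text
time_s: 42.38
ee_pos: [0.5239, 0.1152, 0.3502]
eef_rot: [-3.14, -0.004, -0.099]
force: [-0.4, -0.0, 0.0]
grip_width: 0.0412
[0.01 0.02 0.23]
4137 [0.506  0.0939 0.355 ] [0.542 0.136 0.363] [0.5235 0.1163 0.3608]
```

```bash
python3 -m inch '[0,0.1,0.25,0,0,0,0.3, 0,0,0,0,0,0,0.3, 0,0,0,0,0,0,0.75, 0,0,0,0,0,0,0.75, 0,0,0,0,0,0,0.75, 0,0,0,0,0,0,0.75, 0,0,-4,0,0,0,0.75, 0,0,-4,0,0,0,0.75, 0,0,0,0,0,0,0.75, 0,0,0,0,0,0,0.75, 0,0,0,0,0,0,0.75, 0,0,0,0,0,0,0.75]' 15
python3 - <<'E'
from h import *
np.set_printoptions(precision=4,suppress=True)
a=shot('wrist','w15')['im'][130:284,130:330];b=shot('scene','s15')['im'][160:240,190:290]
cv2.imwrite('pics/v15.png',np.hstack([cv2.resize(a,(400,320),interpolation=2),cv2.resize(b,(400,320),interpolation=2)])[:,:,::-1])
E
```

```text
time_s: 43.92
ee_pos: [0.5233, 0.114, 0.4266]
eef_rot: [-3.141, -0.002, -0.1]
force: [-0.1, 0.2, -0.2]
grip_width: 0.0705
```

View pics/v15.png

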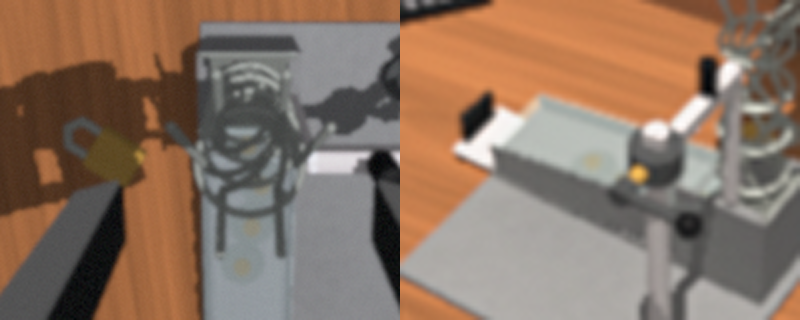

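```bash
python3 -m inch '[0,4.8,0,0,0,0,0.34, 0,4.8,0,0,0,0,0.34, 0,4.8,0,0,0,0,0.34, 0,4.8,0,0,0,0,0.34, 0,4.8,0,0,0,0,0.34, 0,4.8,0,0,0,0,0.34, 0,4.8,0,0,0,0,0.34, 0,0,2,0,0,0.1745,0.34, 0,0,2,0,0,0.1745,0.34, 0,0,2,0,0,0.1745,0.34, 0,0,2,0,0,0.1745,0.34, 0,0,2,0,0,0.1745,0.34, 0,0,2,0,0,0.1745,0.34, 0,0,2,0,0,0.1745,0.34, 0,0,2,0,0,0.1745,0.34, 0,0,2,0,0,0.1745,0.34, 0,0,3,0,0,0,0.34, 0,0,3,0,0,0,0.34, 0,0,0,0,0,0,0.34, 0,0,0,0,0,0,0.34]'
python3 - <<'E'
from h import *
np.set_printoptions(precision=4,suppress=True)
b=shot('wrist','w16'); print(pose(),ctrl.get_obs()['grip_width'])
for q in ctrl.place_of('wrist','tray_pull')[:2]: print(q['score'],q['centre'],dep(b,*q['centre']),atz(b,*q['centre'],.045))
c=cloud(b).reshape(-1,3); l=c.copy(); l[:,:2]=(c[:,:2]-P0)@S
q=l[(abs(l[:,0]+.14)<.04)&(l[:,1]<-.268)&(l[:,1]>-.34)&(l[:,2]>.04)&(l[:,2]<.07)]; print(len(q),q.min(0),q.max(0),np.median(q,0))
k=l[(abs(l[:,0]+.14)<.01)]
for y in np.arange(-.31,-.22,.005):
    q=k[abs(k[:,1]-y)<.0025]; print(round(y,3),np.percentile(q[:,2],[10,50,90]) if len(q) else '')
E
```

```text
time_s: 46.52
ee_pos: [0.4913, -0.2204, 0.1882]
eef_rot: [-3.137, 0.0, -1.67]
force: [-0.2, 0.0, 0.4]
grip_width: 0.032
[[-0.099  -0.9951  0.0053  0.4914]
 [-0.9951  0.099  -0.0004 -0.2205]
 [-0.0001 -0.0053 -1.      0.1884]
 [ 0.      0.      0.      1.    ]] 0.03209243606319715
0.83 [250.4, 178.4] [ 0.4922 -0.217   0.0482] [ 0.4915 -0.2169  0.045 ]
0.51 [64.7, 272.6] [0.3967 0.0074 0.0181] [ 0.4092 -0.0106  0.045 ]
351 [-0.1587 -0.2981  0.0401] [-0.1153 -0.2911  0.0502] [-0.1359 -0.295   0.0481]
-0.31 [0.0003 0.0012 0.0022]
-0.305 [0.0001 0.0012 0.002 ]
-0.3 [0.0006 0.0015 0.0484]
-0.295 [0.0474 0.0485 0.0492]
-0.29 [0.0135 0.0462 0.0483]
-0.285 [0.0134 0.0144 0.0153]
-0.28 [0.1941 0.2606 0.29  ]
-0.275 [0.0135 0.0146 0.0153]
-0.27 [0.0132 0.0142 0.0152]
-0.265 [0.0133 0.0142 0.0151]
-0.26 [0.0131 0.0142 0.0152]
-0.255 [0.0134 0.0142 0.0155]
-0.25 [0.0136 0.0148 0.0538]
-0.245 [0.0173 0.0528 0.0544]
-0.24 [0.0537 0.0545 0.0557]
-0.235 [0.0544 0.0554 0.0565]
-0.23 [0.0551 0.0561 0.0571]
-0.225 [0.0561 0.2858 0.2881]
```

```bash
python3 -m inch '[-0.36,0.15,4.5,0,0,0,0.34, 0,0,4.5,0,0,0,0.34, 0,0,4.5,0,0,0,0.34, 0,0,2.7,0,0,0,0.34, 0,0,0,0,0,0,0.34, 0,0,0,0,0,0,0, 0,0,0,0,0,0,0, 0,0,0,0,0,0,0, 0,0,0,0,0,0,0]' 35
```

```text
time_s: 47.75
ee_pos: [0.4908, -0.2176, 0.0262]
eef_rot: [-3.136, -0.001, -1.67]
force: [-1.7, -8.0, 3.5]
grip_width: 0.0079
```

```bash
python3 -m inch '[2,0,0,0,0,0,0, -2,0,0,0,0,0,0, 2,0,0,0,0,0,0, -2,0,0,0,0,0,0, 2,0,0,0,0,0,0, -2,0,0,0,0,0,0, 0,0,0,0,0,0,0, 0,0,0,0,0,0,0]' 35
python3 - <<'E'
from h import *
a=shot('scene','s16')['im'][160:240,190:290];t=shot('top','t16')['im'][165:225,215:345];w=shot('wrist')['im']
cv2.imwrite('pics/v16.png',np.vstack([np.hstack([cv2.resize(a,(400,320),interpolation=2),cv2.resize(w,(400,320),interpolation=2)]),cv2.resize(t,(800,280),interpolation=2)])[:,:,::-1])
E
```

```text
time_s: 48.75
ee_pos: [0.4908, -0.2176, 0.0261]
eef_rot: [-3.136, -0.001, -1.67]
force: [-2.7, -6.5, 4.3]
grip_width: 0.0077
```

View pics/v16.png

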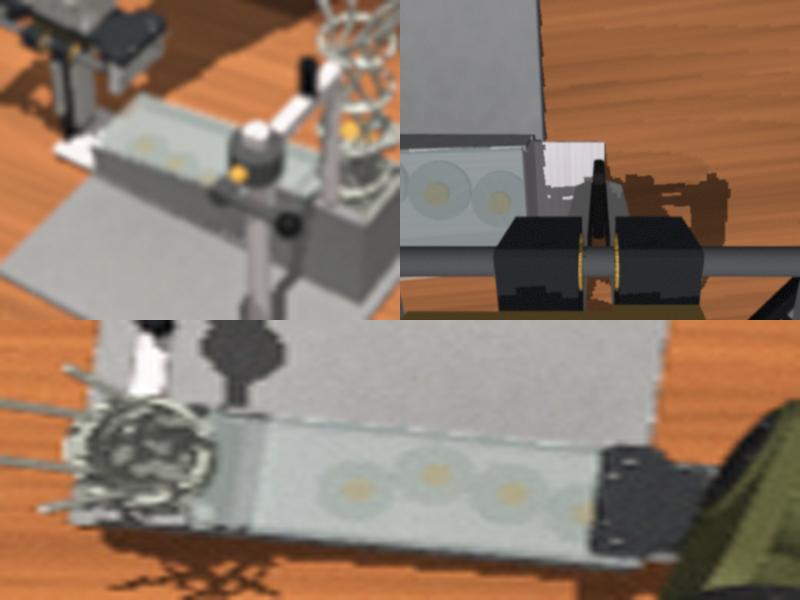

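```bash
python3 -m inch '[0,0,0,0,0,0,0.34, 0,0,0,0,0,0,0.34, 0,0,0,0,0,0,0.34, 0,0,-4.5,0,0,0,0.34, 0,0,-4.5,0,0,0,0.34, 0,0,-4,0,0,-0.1745,0.34, 0,0,-4,0,0,-0.1745,0.34, 0,0,-4,0,0,-0.1745,0.34, 0,0,-4,0,0,-0.1745,0.5, 0,0,-4,0,0,-0.1745,0.75, 0,0,-4,0,0,-0.1745,0.75, 0,0,-4,0,0,-0.1745,0.75, 0,0,-3,0,0,-0.1745,0.75, 0,0,0,0,0,-0.1745,0.75, 0,0,0,0,0,0,0.75]' 15
python3 -m inch '[-0.9,-5.5,0,0,0,0,0.75, -0.9,-5.5,0,0,0,0,0.75, -0.9,-5.5,0,0,0,0,0.75, -0.9,-5.5,0,0,0,0,0.75, -0.9,-5.5,0,0,0,0,0.75, -0.9,-5.5,0,0,0,0,0.75, -0.9,-5.5,0,0,0,0,0.75, -0.9,-5.5,0,0,0,0,0.75, -0.9,-5.5,0,0,0,0,0.75, -0.9,-5.5,0,0,0,0,0.75, -0.9,-5.5,0,0,0,0,0.75, 0,0,4,0,0,0,0.75, 0,0,4,0,0,0,0.75, 0,0,4,0,0,0,0.75, 0,0,4,0,0,0,0.75, 0,0,4,0,0,0,0.75, 0,0,0,0,0,0,0.75, 0,0,0,0,0,0,0.75]' 15
python3 - <<'E'
from h import *
np.set_printoptions(precision=4,suppress=True)
b=shot('wrist'); print(pose()[:3,3],covers(b,(.005,.02)),totool([.4514,.3986,.075]))
E
```

```text
time_s: 50.78
ee_pos: [0.4889, -0.2165, 0.4248]
eef_rot: [-3.141, -0.003, -0.1]
force: [-0.1, 1.4, -0.6]
grip_width: 0.0705
time_s: 53.02
ee_pos: [0.4515, 0.3957, 0.2269]
eef_rot: [-3.139, -0.005, -0.101]
force: [0.1, 0.4, 1.1]
grip_width: 0.0706
[0.4517 0.3958 0.2272] [(array([0.5792, 0.5599]), array([0.035, 0.003]), 94), (array([0.4507, 0.3987]), array([0.04 , 0.041]), 936), (array([0.6702, 0.3206]), array([0.029, 0.037]), 346)] [-0.14 -0.24 15.22]
```

```bash
python3 -m inch '[-0.2,-0.28,4.5,0,0,0,0.75, 0,0,4.5,0,0,0,0.75, 0,0,4.5,0,0,0,0.75, 0,0,4.5,0,0,0,0.75, 0,0,3,0,0,0,0.75, 0,0,1.3,0,0,0,0.75, 0,0,0,0,0,0,0.75, 0,0,0,0,0,0,0.3, 0,0,0,0,0,0,0.3, 0,0,0,0,0,0,0.3, 0,0,0,0,0,0,0.3]' 15
python3 -m inch '[0,0,-4,0,0,0,0.3, 0,0,-5,0,0,0,0.3, 0,0,-5,0,0,0,0.3, 0,0,-5,0,0,0,0.3, 0,0,-5,0,0,0,0.3, 0,0,-5,0,0,0,0.3, 0,0,-5,0,0,0,0.3, 0,0,-5,0,0,0,0.3, 0,0,0,0,0,0,0.3, 0,0,0,0,0,0,0.3]' 15
python3 -c "
from h import *
print(totool([.524,.115,.39]))"
```

```text
time_s: 54.45
ee_pos: [0.4505, 0.3986, 0.0027]
eef_rot: [-3.14, -0.004, -0.1]
force: [-0.9, 0.5, 4.1]
grip_width: 0.0413
time_s: 55.7
ee_pos: [0.4488, 0.3981, 0.3908]
eef_rot: [3.141, -0.002, -0.1]
force: [0.8, 0.0, -1.3]
grip_width: 0.0415
[10.3  27.43  0.12]
```

```bash
python3 -m inch '[1.72,4.57,0,0,0,0,0.3, 1.72,4.57,0,0,0,0,0.3, 1.72,4.57,0,0,0,0,0.3, 1.72,4.57,0,0,0,0,0.3, 1.72,4.57,0,0,0,0,0.3, 1.7,4.57,0,0,0,0,0.3, 0,0,0,0,0,0,0.3, 0,0,2,0,0,0,0.3, 0,0,1.2,0,0,0,0.3, 0,0,0.9,0,0,0,0.3, 0,0,0,0,0,0,0.3, 0,0,0,0,0,0,0.3]' 15
python3 - <<'E'
from h import *
np.set_printoptions(precision=4,suppress=True)
b=shot('wrist'); print(totool([.524,.115,.348]))
c=cloud(b);z=c[...,2]; q=c[(z>.345)&(z<.37)&(abs(c[...,0]-.524)<.018)&(abs(c[...,1]-.115)<.03)]; print(len(q),q.min(0),q.max(0),np.median(q,0))
E
```

```text
time_s: 57.2
ee_pos: [0.5243, 0.1154, 0.3517]
eef_rot: [-3.141, -0.004, -0.099]
force: [0.7, -0.3, -0.2]
grip_width: 0.0414
[-0.04  0.03  0.38]
4102 [0.506  0.0941 0.3554] [0.542  0.1356 0.3634] [0.5238 0.1163 0.3613]
```

```bash
python3 -m inch '[0,0.1,0.35,0,0,0,0.3, 0,0,0,0,0,0,0.3, 0,0,0,0,0,0,0.75, 0,0,0,0,0,0,0.75, 0,0,0,0,0,0,0.75, 0,0,0,0,0,0,0.75, 0,0,-4,0,0,0,0.75, 0,0,-4,0,0,0,0.75, 0,0,0,0,0,0,0.75, 0,0,0,0,0,0,0.75, 0,0,0,0,0,0,0.75, 0,0,0,0,0,0,0.75]' 15
python3 -m inch '[0,4.8,0,0,0,0,0.34, 0,4.8,0,0,0,0,0.34, 0,4.8,0,0,0,0,0.34, 0,4.8,0,0,0,0,0.34, 0,4.8,0,0,0,0,0.34, 0,4.8,0,0,0,0,0.34, 0,4.8,0,0,0,0,0.34, 0,0,2,0,0,0.1745,0.34, 0,0,2,0,0,0.1745,0.34, 0,0,2,0,0,0.1745,0.34, 0,0,2,0,0,0.1745,0.34, 0,0,2,0,0,0.1745,0.34, 0,0,2,0,0,0.1745,0.34, 0,0,2,0,0,0.1745,0.34, 0,0,2,0,0,0.1745,0.34, 0,0,2,0,0,0.1745,0.34, 0,0,3,0,0,0,0.34, 0,0,3,0,0,0,0.34, 0,0,0,0,0,0,0.34, 0,0,0,0,0,0,0.34]'
python3 - <<'E'
from h import *
np.set_printoptions(precision=4,suppress=True)
b=shot('wrist','w17'); print(totool([.4904,-.2168,.026]))
for q in ctrl.place_of('wrist','tray_pull')[:1]: print(q['score'],dep(b,*q['centre']),atz(b,*q['centre'],.0485))
t=shot('top','t17');print(covers(t))
cv2.imwrite('pics/v17.png',np.vstack([cv2.resize(t['im'][150:240,205:345],(700,340),interpolation=2),cv2.resize(b['im'][60:290,0:400],(700,260),interpolation=2)])[:,:,::-1])
def brass(b):
    hsv=cv2.cvtColor(b['im'],cv2.COLOR_RGB2HSV).astype(int); c=cloud(b); l=(c[...,:2]-P0)@S
    m=((b['im'][...,0].astype(int)-b['im'][...,2]>12)&(abs(l[...,0]+.14)<.033)&(l[...,1]<-.02)&(l[...,1]>-.245)&(c[...,2]>.04)&(c[...,2]<.1)).astype(np.uint8)
    n,la,st,ce=cv2.connectedComponentsWithStats(m)
    return [(st[i,4],np.round(ce[i],0),np.round(np.median(l[la==i],0),3)) for i in range(1,n) if st[i,4]>4]
print(brass(t)); print(brass(b)); s=shot('scene');print(brass(s))
E
```

```text
time_s: 58.75
ee_pos: [0.5238, 0.1141, 0.4271]
eef_rot: [-3.141, -0.002, -0.099]
force: [0.3, 0.7, 0.0]
grip_width: 0.0706
time_s: 61.25
ee_pos: [0.4917, -0.2202, 0.1886]
eef_rot: [-3.137, 0.0, -1.67]
force: [-0.1, 0.3, 0.4]
grip_width: 0.0321
[-0.33  0.26 16.29]
0.75 [ 0.4925 -0.2175  0.0488] [ 0.4924 -0.2175  0.0485]
[]
[(np.int32(22), array([287., 198.]), array([-0.128, -0.143])), (np.int32(22), array([261., 202.]), array([-0.15 , -0.065])), (np.int32(21), array([274., 202.]), array([-0.145, -0.105])), (np.int32(21), array([299., 202.]), array([-0.136, -0.183])), (np.int32(21), array([311., 206.]), array([-0.145, -0.222]))]
[(np.int32(179), array([100., 168.]), array([-0.122, -0.157])), (np.int32(158), array([143., 174.]), array([-0.129, -0.194])), (np.int32(148), array([185., 182.]), array([-0.138, -0.231])), (np.int32(187), array([ 61., 186.]), array([-0.138, -0.122])), (np.int32(202), array([ 16., 191.]), array([-0.141, -0.084]))]
[(np.int32(5), array([222., 187.]), array([-0.152, -0.242])), (np.int32(15), array([225., 196.]), array([-0.118, -0.205])), (np.int32(8), array([233., 200.]), array([-0.112, -0.168])), (np.int32(6), array([241., 203.]), array([-0.108, -0.131])), (np.int32(5), array([263., 206.]), array([-0.128, -0.047]))]
```

```bash
python3 -m inch '[-0.36,0.15,4.5,0,0,0,0.34, 0,0,4.5,0,0,0,0.34, 0,0,4.5,0,0,0,0.34, 0,0,2.7,0,0,0,0.34, 0,0,0,0,0,0,0.34, 0,0,0,0,0,0,0, 0,0,0,0,0,0,0, 0,0,0,0,0,0,0, 0,0,0,0,0,0,0]' 35
python3 -m inch '[0.4,0,0,0,0,0,0, 0.8,0,0,0,0,0,0, 1,0,0,0,0,0,0, 1,0,0,0,0,0,0, 1,0,0,0,0,0,0, 1,0,0,0,0,0,0, 1,0,0,0,0,0,0, 1,0,0,0,0,0,0, 1,0,0,0,0,0,0, 1,0,0,0,0,0,0, 0.7,0,0,0,0,0,0, 0.3,0,0,0,0,0,0, 0,0,0,0,0,0,0, 0,0,0,0,0,0,0]' 35
```

```text
time_s: 62.58
ee_pos: [0.4913, -0.2177, 0.0267]
eef_rot: [-3.136, -0.002, -1.67]
force: [-1.6, -8.6, 2.5]
grip_width: 0.0079
time_s: 64.32
ee_pos: [0.481, -0.3172, 0.0266]
eef_rot: [-3.138, 0.002, -1.67]
force: [-3.2, 6.9, 9.8]
grip_width: 0.0078
```

```bash
python3 -m inch '[0,0,0,0,0,0,0.34, 0,0,0,0,0,0,0.34, 0,0,0,0,0,0,0.34, 0,0,-4,0,0,0,0.34, 0,0,-4,0,0,0,0.34, 0,0,-4,0,0,0,0.34, 0,0,-4,0,0,0,0.34, 0,0,-4,0,0,0,0.34, 0,0,-4,0,0,0,0.34, 0,0,0,0,0,0,0.34, 0,0,0,0,0,0,0.34, 0,0,0,0,0,0,0.34]'
python3 - <<'E'
from h import *
np.set_printoptions(precision=4,suppress=True)
b=shot('wrist','w18'); t=shot('top','t18'); s=shot('scene','s18')
c=cloud(b).reshape(-1,3); l=c.copy(); l[:,:2]=(c[:,:2]-P0)@S
q=l[(abs(l[:,0]+.14)<.03)&(l[:,1]<-.37)&(l[:,1]>-.43)&(l[:,2]>.044)&(l[:,2]<.06)]; print('lip',len(q),np.median(q,0))
for k,n in((s,'scene'),(t,'top')):
    for lb in('lever_knob','chute_grip'):
        r=ctrl.place_of(n,lb) if n!='scene' or lb else 0
        for x in r[:1]: print(n,lb,x['score'],dep(k,*x['centre']))
cv2.imwrite('pics/v18.png',np.vstack([np.hstack([cv2.resize(b['im'],(400,300)),cv2.resize(s['im'][120:330,120:400],(400,300))]),cv2.resize(t['im'][110:260,130:430],(800,300),interpolation=2)[:300]])[:,:,::-1])
E
```

```text
time_s: 65.82
ee_pos: [0.4796, -0.3177, 0.2639]
eef_rot: [-3.14, 0.002, -1.67]
force: [0.4, 0.4, 0.4]
grip_width: 0.0318
lip 247 [-0.1369 -0.3944  0.0479]
scene lever_knob 0.55 [0.7168 0.12   0.2642]
scene chute_grip 0.89 [0.5972 0.0668 0.2765]
top lever_knob 0.55 [0.7129 0.1115 0.2669]
top chute_grip 0.75 [0.6057 0.0708 0.2619]
```

View pics/v18.png

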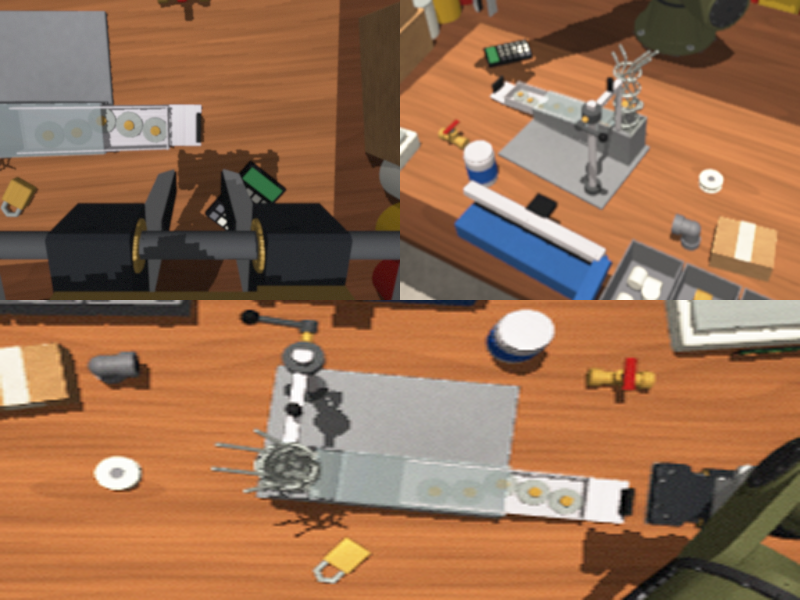

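The last picture shows the tray fully out. All five covers lie stub up, at pixels (48,132), (77,131), (105,121), (130,126) and (155,131) in the wrist view. The lever is over and level, the arm is square to the stand, and the other things are where they were. The lip moved from -0.2945 to -0.394, which is 99.5 mm.

```bash
python3 -c "
from station import ctrl
print(ctrl.get_obs()['force']); print(ctrl.hand_in())"
```

```text
[ 0.1944452  -0.16834251  0.40103981]
the job is handed in; nothing more can be done
None
```

The job is done and handed in at about 66 s of the 208 s. No verdict was reported.

- **Chute and screw:** I swung the chute round by its grip until it stood square to the stand, then threw the lever over. The knob ended level with the screw axis, at about 1.45–1.5 rad.
- **Covers:** I let all five covers down the rails one at a time, re-locating the one that was knocked aside.
- **Short shake of the tray:** After four covers the queue was stopping near the intake. I moved the tray out 20 mm and back home three times, so the covers slid forward and left room for the fifth. It stayed under the 30 mm and 40 mm limits.
- **Tray:** Before drawing it out I counted five stubs in a row in the closed tray, then drew it to its stop.

**Last checks:**
- The lip moved 99.5 mm.
- All five stubs face up inside the tray.
- The arm and lever look right in the final picture, where the knob's height agrees with the earlier reading.
- The other things on the counter look unmoved.
- The gripper is clear, with no contact force.

No check failed. The final collar angle was judged by eye from the pictures, because the network's position for the grip varied by about 10 mm between cameras.

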